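Empty the blood-card rotor

TASK

The cards in the rotor have been spun: turn the rotor's clear cover a quarter turn anticlockwise to free it from its lugs, lift it off and lay it flat on the bench, the right way up. Lay every card from the rotor flat and face up in the reading tray, one to a bay, any bay, with its foil-strip end against the bay's label bar. Then put the cover back on the rotor, turn it clockwise fully home under the lugs to lock it, and leave the other things on the bench where they stand.

Things in the scene. Friction and masses are not known exactly. Their poses are not given: they have to be found in the camera images.
- rotor: Round aluminium four-card rotor of a blood-card centrifuge, on its grey loading stand; fixed, it cannot turn. Origin on its axis at bench level, z up. Card floor 32 mm above the bench. Four flat card stations at its +x, +y, -x, -y, around a 53 mm square hub (top 40 mm above the bench); finger room at the middle of each card's long sides; fences 6 mm high at the corners of the cards.
- rotor_rim (a point): On the rotor's axis at the height of the top of its round wall, 52 mm above the bench. The wall has 105.5 mm inner and 112 mm outer radius; the cover's disc lies on it.
- rotor_lug1 (a point): Dark steel bayonet lug outside the wall at the rotor's +x, 122 mm from the axis: point on the underside of its rail, 60 mm above the bench. The rail (113 to 131 mm from the axis, top 69 mm above the bench) runs from 11 degrees clockwise to 49 degrees anticlockwise of this point, seen from above, and has a solid stop at the clockwise end.
- rotor_lug2 (a point): The other lug, the same, at the rotor's -x.
- cover: Clear round cover, 222 mm diameter, 53 mm high, 0.3 kg, loose. Origin on its axis at its underside, z up. Spigot below 205 mm across, 8 mm deep (3 mm play inside the wall), disc 5 mm thick (top 13 mm above the origin), grey wing handle on top 74 mm long (x), 16 mm wide (y), 13 to 53 mm above the origin. On the rotor its origin is 44 mm above the bench; laid on the bench, 0.
- cover_grip (a point): Middle of the wing handle, on the cover's axis, 37 mm above its origin: a height to grip at, fingers closing along the cover's y. The cover turns with friction only, no spring. Locked: its x lies along the rotor's x, either way round. Anticlockwise from above unlocks; from 56 to 160 degrees it is free to lift off or put on: a quarter turn is right. Clockwise to the stops locks it.
- cover_tab (a point): Underside of the tab on the cover's +x side, 113 mm from the axis; a twin is on the -x side. Tabs are 26 mm wide, 6 mm thick, reach 121 mm from the axis, and stand under the lugs' rails when locked.
- tray: Pale grey reading tray, 182 (x) by 190 mm (y), fixed; origin at bench level. Floor 8 mm above the bench; two rows of two open flat bays. At the +x end of each row stands a label bar, 12 mm wide, 10 mm above the floor, a paper strip on top. Bays are bounded by stubs 6 mm high at the card's corners (3 mm play), with finger room at the middle of the card's long sides.
- card1: Gel card for blood grouping, a flat plate 70 mm (x) by 52 mm (y) by 7 mm, 30 g, loose; origin at the centre of its underside, z up through its face with six moulded tubes. Its head, the end with the aluminium foil strip, is at +x. It starts face up in a rotor station, its centre 64 mm from the rotor's axis, head to the hub. Grip it across its width, at the middle.
- card1_head (a point): Point on the foil strip at the head end of card1, 27 mm from the card's centre along its +x, on its face.
- card2: Gel card for blood grouping, a flat plate 70 mm (x) by 52 mm (y) by 7 mm, 30 g, loose; origin at the centre of its underside, z up through its face with six moulded tubes. Its head, the end with the aluminium foil strip, is at +x. It starts face up in a rotor station, its centre 64 mm from the rotor's axis, head to the hub. Grip it across its width, at the middle.
- card2_head (a point): Point on the foil strip at the head end of card2, 27 mm from the card's centre along its +x, on its face.
- card3: Gel card for blood grouping, a flat plate 70 mm (x) by 52 mm (y) by 7 mm, 30 g, loose; origin at the centre of its underside, z up through its face with six moulded tubes. Its head, the end with the aluminium foil strip, is at +x. It starts face up in a rotor station, its centre 64 mm from the rotor's axis, head to the hub. Grip it across its width, at the middle.
- card3_head (a point): Point on the foil strip at the head end of card3, 27 mm from the card's centre along its +x, on its face.
- card4: Gel card for blood grouping, a flat plate 70 mm (x) by 52 mm (y) by 7 mm, 30 g, loose; origin at the centre of its underside, z up through its face with six moulded tubes. Its head, the end with the aluminium foil strip, is at +x. It starts face up in a rotor station, its centre 64 mm from the rotor's axis, head to the hub. Grip it across its width, at the middle.
- card4_head (a point): Point on the foil strip at the head end of card4, 27 mm from the card's centre along its +x, on its face.
- bay1 (a point): Centre of the floor of tray bay 1 (far row, +y side); axes as the tray's. The bay's label bar is at its +x end, 38 mm from here; a card lying right in it has its own x along this x.
- bay2 (a point): Centre of the floor of tray bay 2 (far row, -y side); axes as the tray's. The bay's label bar is at its +x end, 38 mm from here; a card lying right in it has its own x along this x.
- bay3 (a point): Centre of the floor of tray bay 3 (near row, +y side); axes as the tray's. The bay's label bar is at its +x end, 38 mm from here; a card lying right in it has its own x along this x.
- bay4 (a point): Centre of the floor of tray bay 4 (near row, -y side); axes as the tray's. The bay's label bar is at its +x end, 38 mm from here; a card lying right in it has its own x along this x.
- tube_rack: White foam rack with five capped blood tubes, 60 x 125 mm, 90 mm high; bystander, origin under its centre.
- stapler: Grey stapler, 135 mm long (x), 50 mm high; bystander, origin under its centre.
- pot: Lidded specimen pot, 68 mm across, 68 mm high; bystander, origin under its centre.
There are look-alikes about, which are no part of the job. Leave any orange or turquoise look-alike of the cover alone.

How it is judged:
By the outcome, as a careful person would: the job done as asked, in the order asked, and still so for the second after the job is handed in, with the robot touching nothing.
Of card1, card2, card3, card4 only 2 to 4 are there at a start; the rules pass over those that are not, and their reading is None.
At some moment in a run one of card1, card2, card3, card4, cover may be knocked a few centimetres aside while the robot is not near it.
Once in a run the grip may slacken for a moment while it holds something.
It also fails if it takes over 210 s, if anything falls off the work surface, if the arm or the gripper's body presses on something with over 40 N, if the wrist force passes 120 N, or if a joint passes its speed limit or range.

ROBOT

A 7-joint arm with a two-finger parallel gripper is mounted at the origin on the work surface. World frame = base frame: x ahead of the robot, y to its left, z up, the work surface at z = 0. Lengths are in m, angles in degrees, forces in N, time in s.
With the tool pointing down it reaches from about 0.425 to 0.95 m from the base axis. Payload 4.7 kg.
Tool frame: the origin (TCP) lies between the finger pads; the fingertips stand 22 mm ahead of it and the grasp point (between the pads) lies 3 mm ahead of it; z points along the fingers, y is the line along which they close (so a half turn about z gives the same grasp; the last joint's range is limited). The gripper opens to 85 mm and grips with 20 to 120 N. Pads are 22 mm wide; open, the fingers measure 114 mm over their backs; the gripper's body (76 mm by 85 mm) begins 54 mm behind the grasp point. The pads swing forward as they close: fully open they stand 13 mm farther back than shut.
Start: joints at [70.823, 26.849, -2.785, 87.806, 1.381, 65.374, -4.715], TCP at [0.203, -0.644, 0.253] pointing down, gripper open.
Joint ranges: [-148.3, 148.3], [-19.14, 114.17], [-79.39, 73.82], [5.75, 140.21], [-59.74, 239.74], [12.07, 113.84], [-152.46, 152.46]. Speed limits (degrees/s): [147.25, 147.25, 180, 180, 180, 180, 180].

INTERFACE

Orientations are given as [roll, pitch, yaw] about the fixed x, y, z axes, in that order (R = Rz(yaw) Ry(pitch) Rx(roll)).
In Python, from bench import * gives the robot as it stands. The module is installed in compiled form; this text tells all that it offers.
- The arm moves only by the shell command python3 -m pendant 'ROWS' [OPENING] [FORCE]. ROWS is JSON, a list that holds one entry, the list of rows, each a list of 4 numbers: the shift along the tool's x, y, z normalised to -1 to 1, where 1 is 75 cm, then the turn about the tool's z normalised to -1 to 1, where 1 is 2 rad. In form: [[[x, y, z, spin], ...]]. A call has 1 to 12 rows; each row shifts and turns the commanded pose from where the row before left it, along the tool's axes as they then stand; what a row does not reach is not made up. A row lasts 1/10 s, in which the tool goes at most 50 mm and 8.59 degrees, less where a joint would pass 70% of its speed; a pose out of reach is approached as far as the arm can. A call with a number of a shift or a turn outside -1 to 1 is refused whole. A call with a gripper value outside its range is refused whole. OPENING is the finger opening in mm, from 0 to 85.4, set as the call begins (- or left out, the last holds). The fingers move at their own pace and stop on an object; FORCE is the grip in N (left out, the last holds). Time passes only in rows, so rows that do not move let the fingers close. It gives the time, the measured TCP pose, the force, the opening and the grip force at its end, in the units of the state.
- read_state(): the state, without advancing time (a new reading comes with each control period).
- snapshot(name): name is "side" or "top" or "wrist"; returns a dict with "pixels" (400x640x3 uint8, red, green, blue), "camera_matrix" (3x3 intrinsics, pixels), "R" (3x3) and "t" (3): a world point X has camera coordinates R X + t. Camera axes: x right, y down, z forward; pixel columns grow to the right and rows downward; lengths in m; the calibration is good to about 2 mm. The wrist camera is an equidistant fisheye: a pixel r from the principal point sees the ray r / f radians off the axis. A picture is of the moment at which its call begins. There is no depth.
- job_done(): hands the job in; it is judged then, once.
Trained networks look in a picture, given as the dict that the camera call returned (one of the last four; its "shot" number tells which), for a name from the list of things; names that differ only in an ending like _2 or _b are one class to them, and where a whole thing is asked for, a point or a joint stands for the part that bears it (a point fixed in the world has none). Each returns a list of dicts, best first, with "conf" (0 to 1); they miss things now and then, are a little off and sometimes report something else, mostly with a low value. They report only what shows in the picture. A call takes as long as a camera call. They do not tell look-alikes from the thing itself.
- boxes_of(picture, target): "extent" ([left, top, width, height] in pixels, round what is visible of it).
- regions_of(picture, target): "region" (400x640 bool, what is visible of it) and "extent" ([left, top, width, height] in pixels, round what is visible of it).
The state is a dict: "t": time; "qpos": joint angles; "qd": joint speeds; "effort": joint torques, N m; "tcp_pos": TCP position; "orientation": TCP orientation; "force": force on the tool from outside, world axes, zero at the start; "torque": the same for the moment, N m; "finger_gap": finger opening in m; "grasp_force": force on a finger pad.
Only numpy, scipy, OpenCV 4.12 (cv2) and the standard library are available. Lean on these libraries where they do the work, as an engineer would, in place of code of your own. Each camera call takes 0.05 s, during which the arm holds its last target. There are 200 camera calls.

## Working session

There is one attempt and no reset: what is moved stays moved. The work goes in short steps, Python scripts to look and compute and a shell command to move; the robot and the scene stay as the last step left them, time stands still between calls to the robot, and variables do not carry over. Pictures are saved under pics/ and viewed, at most 14 in all, crops included, and the job is handed in when it is done.

```bash
mkdir -p pics; ls
python3 - <<'E'
from bench import *
import cv2
s=read_state(); print(s)
for n in("side","top","wrist"):
    p=snapshot(n); cv2.imwrite(f"pics/{n}0.png",p["pixels"][:,:,::-1]); print(n,p["camera_matrix"].tolist(),p["R"].tolist(),p["t"].tolist())
    for k in("rotor","cover","tray","card1","tube_rack","stapler","pot","cover_grip","cover_tab"):
        try: print(n,k,[(d["conf"],d["extent"]) for d in boxes_of(p,k)][:4])
        except Exception as e: print(k,e)
E
```

```text
pics
{'t': 0.0, 'qpos': array([70.82163175, 26.89751102, -2.78495362, 87.87255659,  1.38131934,
       65.37361951, -4.71600457]), 'qd': array([-0.01965275,  0.02378344,  0.02891162,  0.07410772, -0.03451698,
        0.08871945, -0.10200068]), 'effort': array([-3.21223533e-04, -5.10296488e+01, -4.66728222e-02, -2.37709969e+01,
        1.06233751e-02,  7.32990884e-03, -5.17182926e-06]), 'tcp_pos': array([ 0.2030886 , -0.64317343,  0.25226761]), 'orientation': array([-1.79889966e+02,  4.10503032e-03,  1.75245402e+01]), 'force': array([-0.10746813,  0.27699948, -0.20868255]), 'torque': array([ 0.03012301,  0.01810899, -0.01393953]), 'grasp_force': 0.0, 'finger_gap': 0.08546266685727993}
side [[401.397379877634, 0.0, 320.28192839886555], [0.0, 401.397379877634, 193.4182585440185], [0.0, 0.0, 1.0]] [[-0.9778122482122762, -0.2093413889432716, 0.007706498644362667], [-0.15448621662640935, 0.6957665299729686, -0.7014577283356654], [0.1414822113147507, -0.6870845061887773, -0.7126693940648864]] [0.5003901425181502, 0.06545782935212734, 1.2399755436293118]
side rotor [(0.86, [241.5, 217.8, 100
[... 1588 characters left out ...]
 78.8, 80.7]), (0.56, [217.0, 143.5, 77.5, 75.7])]
top cover_tab [(0.89, [204.8, 258.4, 82.7, 82.5]), (0.64, [217.2, 144.1, 74.4, 74.3]), (0.57, [106.1, 189.1, 76.6, 77.3])]
wrist [[309.70691628693146, 0.0, 312.6142258670074], [0.0, 309.70691628693146, 200.10149846475412], [0.0, 0.0, 1.0]] [[0.30154173402400014, -0.9534529743359356, 9.149731555862781e-05], [-0.9171404452826694, -0.2900311964423052, 0.2733775936629653], [-0.260626142718852, -0.08251866952517266, -0.9619067953348129]] [-0.6769769179875907, -0.034982738007341634, 0.37962054825117386]
wrist rotor []
wrist cover []
wrist tray []
wrist card1 []
wrist tube_rack []
wrist stapler []
wrist pot []
wrist cover_grip []
wrist cover_tab []
```

Run:
```python
import cv2
a=cv2.imread("pics/top0.png")[70:370,90:510]; cv2.imwrite("pics/top0c.png",cv2.resize(a,None,fx=1.9,fy=1.9,interpolation=cv2.INTER_CUBIC))
```

```text
(no output)
```

View pics/top0c.png

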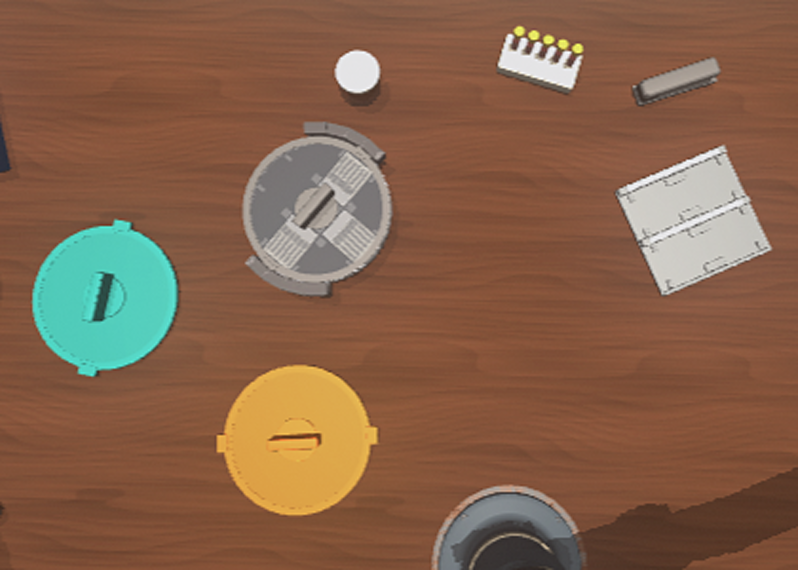

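View pics/side0.png

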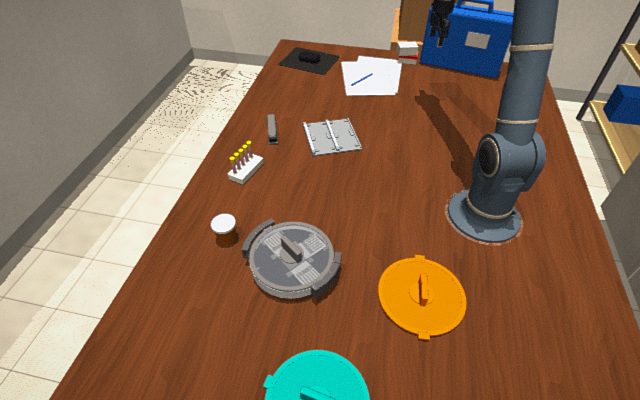

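```bash
cat > h.py <<'E'
from bench import *
import numpy as np, cv2
from scipy.spatial.transform import Rotation as Rot
def ray(p,uv):
    K=p["camera_matrix"];u=np.array(uv,float);x=(u-K[:2,2])/K[0,0]
    if p["wrist"]:
        r=np.linalg.norm(x); d=np.r_[x/r*np.sin(r),np.cos(r)] if r>1e-9 else np.array([0,0,1.])
    else: d=np.r_[x,1]
    return -p["R"].T@p["t"], p["R"].T@d
def onz(p,uv,z):
    c,d=ray(p,uv); return c+d*(z-c[2])/d[2]
def proj(p,X):
    X=np.atleast_2d(np.array(X,float));c=X@p["R"].T+p["t"];K=p["camera_matrix"]
    if p["wrist"]:
        n=np.hypot(c[:,0],c[:,1]);th=np.arctan2(n,c[:,2]);q=c[:,:2]/np.maximum(n,1e-9)[:,None]*th[:,None]
    else: q=c[:,:2]/c[:,2:]
    return q*K[0,0]+K[:2,2]
def shot(n,f=None):
    p=snapshot(n);p["wrist"]=n=="wrist"
    if f: cv2.imwrite("pics/"+f,p["pixels"][:,:,::-1])
    return p
def yaw(): 
    R=Rot.from_euler("xyz",read_state()["orientation"],degrees=True).as_matrix();return np.degrees(np.arctan2(R[1,0],R[0,0]))
def go(x,y,z,yw=None):
    s=read_state();R=Rot.from_euler("xyz",s["orientation"],degrees=True).as_matrix()
    d=R.T@(np.array([x,y,z])-s["tcp_pos"])
    print("tool shift units",np.round(d/.75,4),"mm",np.round(d*1e3,1), "" if yw is None else f"spin units {-np.radians((yw-yaw()+180)%360-180)/2:.4f}")
def tri(obs):
    A=np.zeros((3,3));b=np.zeros(3)
    for p,uv in obs:
        c,d=ray(p,uv);d/=np.linalg.norm(d);M=np.eye(3)-np.outer(d,d);A+=M;b+=M@c
    return np.linalg.solve(A,b)
E
python3 - <<'E'
from h import *
p=shot("top")
def c(u,v): return np.array([u/1.9+90,v/1.9+70])
for n,u,z in(("rotor",(318,208),.055),("lug far",(344,140),.06),("lug near",(288,280),.069),("handle a",(331,192),.097),("handle b",(300,224),.097),("tray FL",(618,190),.018),("tray FR",(724,148),.018),("tray NR",(770,248),.008),("tray NL",(665,294),.008),("mid free",(510,220),.0),("orange",(298,440),0.01),("teal",(105,297),0.01),("pot",(357,90),0),("rack",(535,85),0)):
    print(n,onz(p,c(*u),z).round(3))
go(.55,.10,.35)
E
```

```text
rotor [0.526 0.304 0.055]
lug far [0.631 0.268 0.06 ]
lug near [0.416 0.34  0.069]
handle a [0.544 0.279 0.097]
handle b [0.496 0.321 0.097]
tray FL [ 0.574 -0.161  0.018]
tray FR [ 0.647 -0.33   0.018]
tray NR [ 0.49  -0.404  0.008]
tray NL [ 0.413 -0.237  0.008]
mid free [0.524 0.006 0.   ]
orange [0.176 0.325 0.01 ]
teal [0.384 0.635 0.01 ]
pot [0.73  0.259 0.   ]
rack [ 0.747 -0.031  0.   ]
tool shift units [ 0.7394 -0.8064 -0.1289] mm [ 554.6 -604.8  -96.7]
```

```bash
python3 -m pendant '[[[0.041,-0.045,-0.007,0],[0.041,-0.045,-0.007,0],[0.041,-0.045,-0.007,0],[0.041,-0.045,-0.007,0],[0.041,-0.045,-0.007,0],[0.041,-0.045,-0.007,0],[0.041,-0.045,-0.007,0],[0.041,-0.045,-0.007,0],[0.041,-0.045,-0.007,0],[0.041,-0.045,-0.007,0],[0.041,-0.045,-0.007,0],[0.041,-0.045,-0.007,0]]]'
python3 -m pendant '[[[0.041,-0.045,-0.007,0],[0.041,-0.045,-0.007,0],[0.041,-0.045,-0.007,0],[0.041,-0.045,-0.007,0],[0.041,-0.045,-0.007,0],[0.041,-0.045,-0.007,0],[0,0,0,0]]]'
python3 - <<'E'
from h import *
p=shot("wrist","w1.png");print(yaw(),read_state()["qpos"].round(1),-p["R"].T@p["t"])
go(.43,.27,.35,-128+0)
for x in("rotor","cover","card1","cover_tab","rotor_lug1"):
    try:print(x,[(d["conf"],d["extent"]) for d in boxes_of(p,x)][:5])
    except Exception as e: print(e)
E
```

```text
t: 2.75
tcp_pos: [0.4336, -0.1446, 0.317]
orientation: [179.9, -0.0, 17.5]
force: [0.1, -0.3, -0.7]
finger_gap: 0.0851
grasp_force: 0.0
t: 3.45
tcp_pos: [0.549, 0.1096, 0.3487]
orientation: [-179.7, -0.2, 18.1]
force: [-0.6, 0.6, -0.2]
finger_gap: 0.085
grasp_force: 0.0
17.88242227093118 [ 12.7  15.  -34.5  95.1   8.7  72.6 -95.5] [0.61630274 0.12907064 0.47033019]
tool shift units [-0.0831 -0.2567 -0.0023] mm [ -62.3 -192.5   -1.7] spin units 1.2731
rotor [(0.96, [110.8, 50.9, 148.8, 180.2])]
cover [(0.64, [15.4, 113.7, 64.8, 108.1]), (0.62, [114.0, 62.7, 140.3, 155.3])]
card1 [(0.52, [459.3, 187.4, 90.3, 102.0])]
cover_tab [(0.96, [105.8, 258.0, 74.9, 92.2]), (0.73, [114.1, 63.1, 141.4, 153.2]), (0.57, [17.2, 112.3, 61.4, 114.0])]
rotor_lug1 [(0.84, [110.7, 50.5, 150.7, 181.7])]
```

View pics/w1.png

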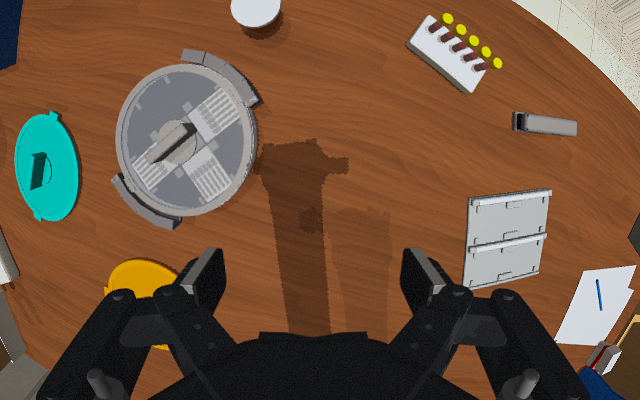

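```bash
python3 -m pendant '[[[0.025,-0.044,-0.01,0],[0.025,-0.044,-0.01,0],[0.025,-0.044,-0.01,0],[0.025,-0.044,-0.01,0],[0,0,0,-0.072],[0,0,0,-0.072],[0,0,0,-0.072],[0,0,0,-0.072],[0,0,0,-0.072],[0,0,0,-0.072],[0,0,0,-0.072],[0,0,0,-0.072]]]'
python3 -m pendant '[[[0,0,0,-0.072],[0,0,0,-0.072],[0,0,0,-0.072],[0,0,0,-0.072],[0,0,0,-0.072],[0,0,0,-0.072],[0,0,0,-0.072],[0,0,0,0],[0,0,0,0]]]'
python3 - <<'E'
from h import *
p=shot("wrist","w2.png");print(yaw(),read_state()["tcp_pos"],read_state()["qpos"].round(1),-p["R"].T@p["t"])
for x in("rotor","cover","card1","cover_grip"):
    for d in regions_of(p,x)[:6]:
        m=cv2.moments(d["region"].astype(np.uint8));print(x,d["conf"],d["extent"],m["m10"]/m["m00"],m["m01"]/m["m00"])
E
```

```text
t: 4.95
tcp_pos: [0.5803, 0.249, 0.3778]
orientation: [180.0, 0.1, 83.7]
force: [-0.3, 0.3, -0.5]
finger_gap: 0.0852
grasp_force: 0.0
t: 5.85
tcp_pos: [0.5803, 0.2495, 0.3777]
orientation: [-180.0, 0.0, 141.0]
force: [0.3, 0.6, 1.0]
finger_gap: 0.0856
grasp_force: 0.0
141.05647528517136 [0.58019104 0.24983146 0.37774596] [ 13.3  30.1 -62.6  81.8  26.6  84.    2.2] [0.52800635 0.29178247 0.49904659]
rotor 0.97 [248.1, 14.9, 139.9, 190.3] 318.72204847537137 106.95035183737295
cover 0.84 [147.2, 1.0, 79.7, 15.6] 185.2705018359853 5.166462668298654
cover 0.78 [239.8, 31.2, 158.4, 156.2] 319.90279641457784 108.45139820728893
cover 0.72 [248.4, 18.2, 141.8, 185.1] 319.238632093198 108.45809845922585
cover_grip 0.96 [242.5, 30.5, 156.7, 156.5] 319.8862751373553 108.47228889955726
cover_grip 0.86 [147.6, 0.0, 82.2, 16.2] 186.6807297605473 5.492588369441277
```

View pics/w2.png

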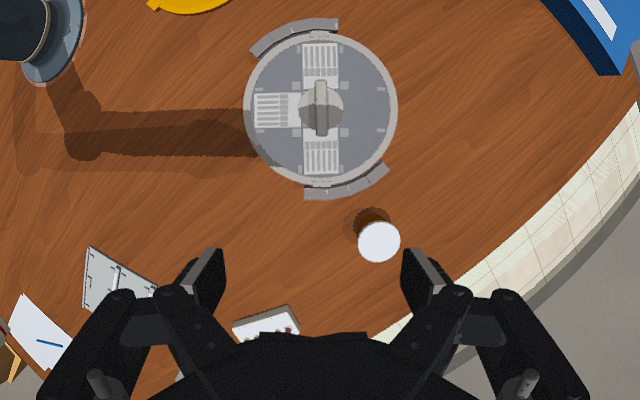

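Run:
```python
from h import *
p=shot("wrist")
t=shot("top")
for q,n in((p,"w"),(t,"t")):
  for x,z in(("cover",.057),("rotor",.052)):
    for d in regions_of(q,x)[:3]:
        c=max(cv2.findContours(d["region"].astype(np.uint8),0,1)[0],key=len)[:,0]
        X=np.array([onz(q,u,z)[:2] for u in c[::1]])
        (cx,cy),r=cv2.minEnclosingCircle((X*1000).astype(np.float32))
        # robust circle fit
        from scipy.optimize import least_squares
        s=least_squares(lambda v:np.hypot(X[:,0]-v[0],X[:,1]-v[1])-v[2],[X[:,0].mean(),X[:,1].mean(),.11],loss="soft_l1",f_scale=.002).x
        print(n,x,d["conf"],s.round(4),r)
I=p["pixels"][10:210,220:420,::-1];cv2.imwrite("pics/c2.png",cv2.resize(I,None,fx=3,fy=3,interpolation=cv2.INTER_CUBIC))
```

```text
w cover 0.96 [0.5278 0.3059 0.1108] 114.37184143066406
w cover 0.71 [ 424.2622 -479.0169  639.9072] 67.48561096191406
w rotor 0.56 [-473.2967  169.3318  502.9549] 66.48091125488281
t cover 0.79 [0.3843 0.6154 0.1063] 115.56861877441406
t cover 0.73 [0.5246 0.3093 0.1086] 112.19473266601562
t cover 0.67 [0.1873 0.3194 0.1067] 115.37568664550781
t rotor 0.8 [-780.919   271.7997  827.1509] 67.50308990478516
t rotor 0.41 [ 0.7412 -0.2412  0.0453] 71.6341323852539
```

View pics/c2.png

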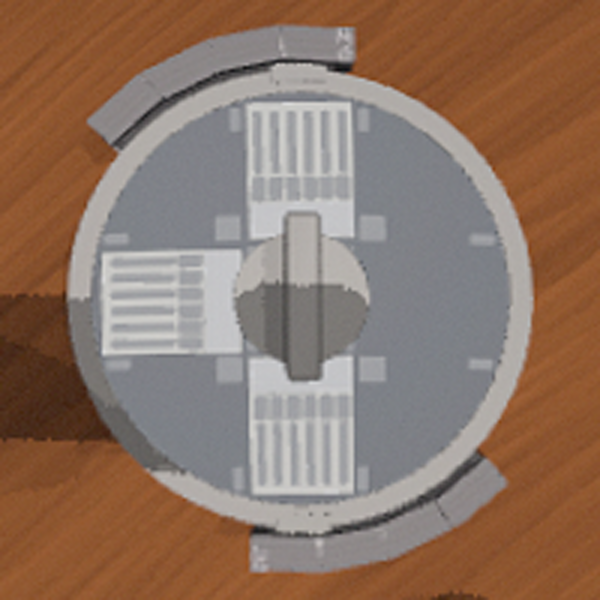

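Run:
```python
from h import *
p=shot("wrist")
f=lambda u,v,z:onz(p,(220+u/3,10+v/3),z)[:2]
def ln(n,a,b,z):
    A,B=f(*a,z),f(*b,z);d=A-B;print(n,A.round(4),B.round(4),"mid",((A+B)/2).round(4),"len",np.linalg.norm(d).round(4),"ang",np.degrees(np.arctan2(d[1],d[0])).round(2))
ln("handle",(304,212),(305,380),.097)
ln("handle L",(288,214),(288,378),.097)
ln("handle R",(320,214),(323,378),.097)
ln("cards",(302,101),(302,495),.039)
ln("card left",(102,303),(243,302),.039)
ln("cardtop",(302,101),(302,240),.039)
ln("cardbot",(302,355),(302,495),.039)
ln("tabs",(299,66),(304,530),.05)
a=f(304,296,.097);print(a)
# hypothesised rotor model projection
c=np.array([.5278,.3059])
for r in(.029,.099,.105,.112):
  for th in(141,-39,51,231):
    print(r,th,((proj(p,[np.r_[c+r*np.array([np.cos(np.radians(th)),np.sin(np.radians(th))]),.039 if r<.1 else .052]])-[220,10])*3).round(0))
go(.5278,.3059,.18,141)
```

```text
handle [0.5001 0.3288] [0.5575 0.2837] mid [0.5288 0.3062] len 0.073 ang 141.77
handle L [0.4966 0.3229] [0.5522 0.2785] mid [0.5244 0.3007] len 0.0712 ang 141.36
handle R [0.505  0.3336] [0.5616 0.2903] mid [0.5333 0.3119] len 0.0713 ang 142.55
cards [0.4514 0.3687] [0.6064 0.2451] mid [0.5289 0.3069] len 0.1982 ang 141.43
card left [0.4681 0.2289] [0.5126 0.2828] mid [0.4903 0.2559] len 0.0699 ang -129.53
cardtop [0.4514 0.3687] [0.5065 0.3245] mid [0.479  0.3466] len 0.0707 ang 141.29
cardbot [0.5512 0.2889] [0.6064 0.2451] mid [0.5788 0.267 ] len 0.0705 ang 141.56
tabs [0.4383 0.377 ] [0.619 0.236] mid [0.5287 0.3065] len 0.2293 ang 142.03
[0.52870563 0.30600151]
0.029 141 [[300. 238.]]
0.029 -39 [[299. 355.]]
0.029 51 [[359. 298.]]
0.029 231 [[240. 297.]]
0.099 141 [[301. 101.]]
0.099 -39 [[298. 494.]]
0.099 51 [[498. 303.]]
0.099 231 [[ 99. 299.]]
0.105 141 [[301.  83.]]
0.105 -39 [[298. 511.]]
0.105 51 [[516. 303.]]
0.105 231 [[ 82. 299.]]
0.112 141 [[301.  69.]]
0.112 -39 [[298. 525.]]
0.112 51 [[530. 304.]]
0.112 231 [[ 68. 300.]]
tool shift units [0.1002 0.0139 0.2637] mm [ 75.1  10.4 197.8] spin units 0.0024
```

```bash
python3 -m pendant '[[[0.0336,0.0052,0,-0.005],[0.0336,0.0052,0,0],[0.0336,0.0052,0,0],[0,0,0.06,0],[0,0,0.06,0],[0,0,0.06,0],[0,0,0.06,0],[0,0,0.05,0],[0,0,0.05,0],[0,0,0.03,0],[0,0,0.019,0],[0,0,0,0]]]' 60
python3 - <<'E'
from h import *
p=shot("wrist","w3.png");go(.5288,.3065,.086,141.7);print(read_state()["qpos"].round(1))
E
```

```text
t: 7.65
tcp_pos: [0.5267, 0.3067, 0.0845]
orientation: [-179.8, -0.1, 141.9]
force: [-0.4, -0.4, -0.4]
finger_gap: 0.06
grasp_force: 0.0
tool shift units [-0.002   0.0002  0.0002] mm [-1.5  0.1  0.1] spin units 0.0017
[  1.9  42.8 -52.5 103.1  41.   55.3 -16.2]
```

View pics/w3.png

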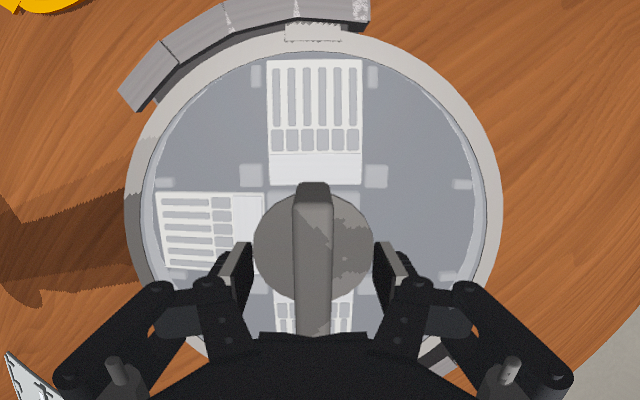

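```bash
python3 -m pendant '[[[0,0,0,0],[0,0,0,0],[0,0,0,0],[0,0,0,0],[0,0,0,0],[0,0,0,0],[0,0,0,0],[0,0,0,0]]]' 5 60
python3 -m pendant '[[[0,0,0,-0.04],[0,0,0,-0.04],[0,0,0,-0.04],[0,0,0,-0.04],[0,0,0,-0.04],[0,0,0,-0.04],[0,0,0,-0.04],[0,0,0,-0.04],[0,0,0,-0.04],[0,0,0,-0.04],[0,0,0,-0.04],[0,0,0,-0.04]]]'
python3 -m pendant '[[[0,0,0,-0.045],[0,0,0,-0.045],[0,0,0,-0.045],[0,0,0,-0.045],[0,0,0,-0.045],[0,0,0,-0.04],[0,0,0,-0.04],[0,0,0,0],[0,0,0,0]]]'
python3 - <<'E'
from h import *
s=read_state();print(s["qpos"].round(1),s["torque"])
p=shot("wrist","w4.png")
E
```

```text
t: 8.5
tcp_pos: [0.5285, 0.3072, 0.0873]
orientation: [179.9, 0.1, 141.8]
force: [-1.4, -0.5, 6.2]
finger_gap: 0.0151
grasp_force: 59.8
t: 9.7
tcp_pos: [0.5287, 0.3074, 0.0874]
orientation: [179.9, 0.1, -163.1]
force: [0.4, 0.0, 5.6]
finger_gap: 0.015
grasp_force: 59.7
t: 10.6
tcp_pos: [0.5286, 0.3074, 0.0874]
orientation: [-180.0, 0.1, -128.2]
force: [0.3, -1.0, 5.8]
finger_gap: 0.0154
grasp_force: 59.7
[ 10.3  53.3 -70.  102.6  55.3  66.4  63.6] [-0.10492414  0.10002873  0.23029948]
```

View pics/w4.png

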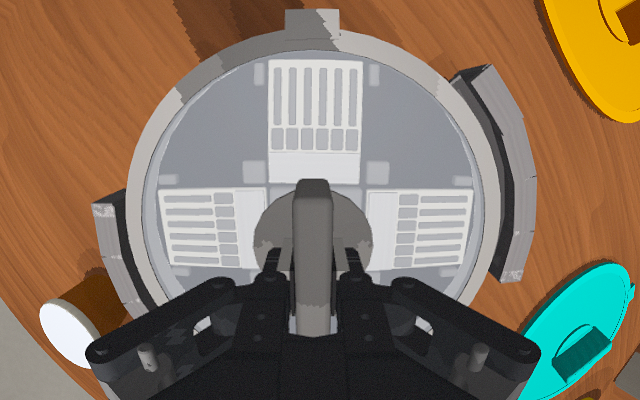

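```bash
python3 -m pendant '[[[0,0,-0.01,0],[0,0,-0.01,0],[0,0,-0.02,0],[0,0,-0.03,0],[0,0,-0.03,0],[0,0,-0.03,0],[0,0,-0.03,0],[0,0,0,0.05],[0,0,0,0.05],[0,0,0,0.05],[0,0,0,0]]]'
python3 - <<'E'
from h import *
s=read_state();print(s["qpos"].round(1),s["force"])
go(.525,.02,.206)
p=shot("wrist","w5.png")
E
```

```text
t: 11.75
tcp_pos: [0.5278, 0.3072, 0.2081]
orientation: [-179.9, 0.1, -145.3]
force: [-0.4, -1.1, -2.0]
finger_gap: 0.0151
grasp_force: 58.6
[ 11.9  43.  -72.1  97.4  43.   72.4  54.7] [-0.38681639 -1.07624417 -1.99335702]
tool shift units [ 0.2209 -0.3129  0.0026] mm [ 165.7 -234.7    2. ]
```

View pics/w5.png

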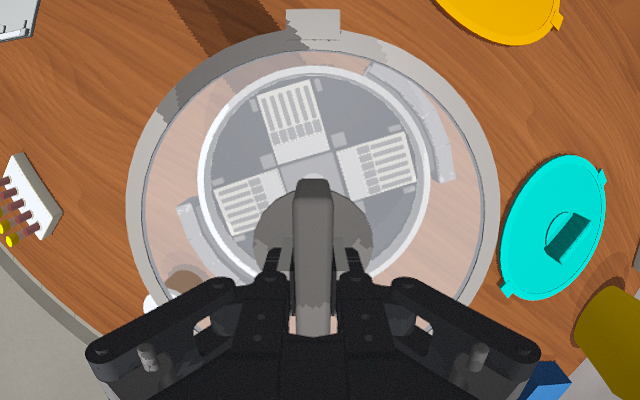

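```bash
python3 -m pendant '[[[0.0276,-0.0391,0,0],[0.0276,-0.0391,0,0],[0.0276,-0.0391,0,0],[0.0276,-0.0391,0,0],[0.0276,-0.0391,0,0],[0.0276,-0.0391,0,0],[0.0276,-0.0391,0,0],[0.0276,-0.0391,0,0],[0,0,0,0],[0,0,0,0]]]'
python3 - <<'E'
from h import *
s=read_state();print(s["qpos"].round(1),s["force"],s["orientation"])
go(.525,.02,.047)
E
```

```text
t: 12.8
tcp_pos: [0.525, 0.0191, 0.2065]
orientation: [180.0, 0.0, -145.4]
force: [0.2, 0.2, -2.9]
finger_gap: 0.0151
grasp_force: 59.1
[ 47.7  37.2 -76.7 108.5  39.6  67.3  81.2] [ 0.22589522  0.21167949 -2.89049186] [ 1.79987383e+02  4.05516494e-02 -1.45412373e+02]
tool shift units [-0.0005  0.001   0.2127] mm [ -0.4   0.7 159.5]
```

```bash
python3 -m pendant '[[[0,0,0.04,0],[0,0,0.04,0],[0,0,0.04,0],[0,0,0.04,0],[0,0,0.03,0],[0,0,0.015,0],[0,0,0.005,0],[0,0,0.003,0],[0,0,0.002,0],[0,0,0,0]]]'
python3 -c "
from h import *
s=read_state();print(s['qpos'].round(1))"
```

```text
t: 13.8
tcp_pos: [0.5255, 0.0198, 0.0456]
orientation: [-180.0, 0.1, -145.4]
force: [0.7, 0.1, -2.5]
finger_gap: 0.0156
grasp_force: 59.0
[ 38.6  47.1 -63.2 115.4  54.2  53.8  70.5]
```

```bash
python3 -m pendant '[[[0,0,0.0015,0],[0,0,0.0015,0],[0,0,0,0],[0,0,0,0]]]'
python3 -m pendant '[[[0,0,0,0],[0,0,0,0],[0,0,0,0],[0,0,0,0],[0,0,0,0],[0,0,0,0],[0,0,0,0]]]' 70
```

```text
t: 14.2
tcp_pos: [0.5253, 0.0195, 0.0434]
orientation: [-179.9, 0.0, -145.4]
force: [-2.1, -2.4, 6.6]
finger_gap: 0.0155
grasp_force: 60.2
t: 14.9
tcp_pos: [0.5249, 0.0197, 0.0425]
orientation: [180.0, -0.0, -145.4]
force: [-0.8, 0.7, 0.0]
finger_gap: 0.0702
grasp_force: 0.0
```

```bash
python3 -m pendant '[[[0,0,-0.03,0],[0,0,-0.055,0],[0,0,-0.055,0],[0,0,-0.055,0],[0,0,-0.055,0],[0.0196,-0.0467,-0.013,0],[0.0196,-0.0467,-0.013,0],[0.0196,-0.0467,-0.013,0],[0.0196,-0.0467,-0.013,0],[0.0196,-0.0467,-0.013,0],[0.0196,-0.0467,-0.013,0],[0.0196,-0.0467,-0.013,0]]]' 85
python3 -m pendant '[[[0,0,0,0],[0,0,0,0],[0,0,0,0]]]'
python3 - <<'E'
from h import *
s=read_state();print(s["qpos"].round(1))
p=shot("wrist","w6.png");print(-p["R"].T@p["t"])
np.savez("w6.npz",R=p["R"],t=p["t"],K=p["camera_matrix"])
for d in regions_of(p,"tray")[:2]:
    c=max(cv2.findContours(d["region"].astype(np.uint8),0,1)[0],key=len)
    b=cv2.boxPoints(cv2.minAreaRect(c));print(d["conf"],d["extent"],b.round(0).tolist(),[onz(p,u,.008)[:2].round(4).tolist() for u in b])
I=p["pixels"][:,:,::-1]
E
```

```text
t: 16.1
tcp_pos: [0.5794, -0.2423, 0.2986]
orientation: [-180.0, -0.0, -145.4]
force: [1.5, -0.7, 0.3]
finger_gap: 0.0849
grasp_force: 0.0
t: 16.4
tcp_pos: [0.5792, -0.2389, 0.2982]
orientation: [180.0, -0.0, -145.2]
force: [0.3, 0.1, -0.6]
finger_gap: 0.0848
grasp_force: 0.0
[ 64.5  39.8 -74.8  89.   38.6  81.1 111.7]
[ 0.52395576 -0.27999768  0.41961994]
0.64 [227.5, 40.0, 158.5, 159.3] [[224.0, 175.0], [248.0, 40.0], [389.0, 65.0], [365.0, 200.0]] [[0.6608, -0.3346], [0.4879, -0.4097], [0.4087, -0.2367], [0.5782, -0.1531]]
0.44 [543.9, 269.5, 22.9, 36.8] [[543.0, 304.0], [546.0, 269.0], [566.0, 271.0], [563.0, 306.0]] [[0.5313, 0.3029], [0.4775, 0.2338], [0.4501, 0.2935], [0.505, 0.3716]]
```

View pics/w6.png

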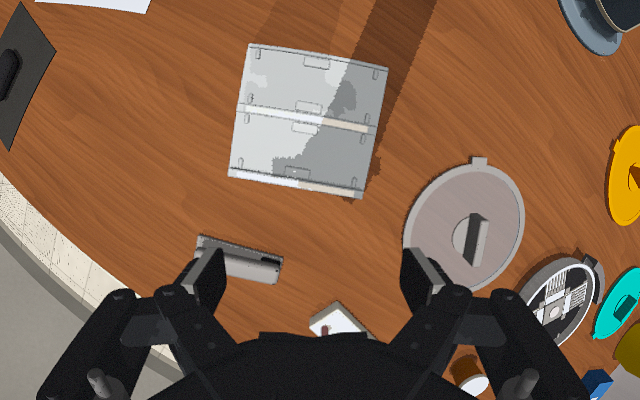

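Run:
```python
import cv2
I=cv2.imread("pics/w6.png")[30:210,210:400];cv2.imwrite("pics/c6.png",cv2.resize(I,None,fx=3,fy=3,interpolation=cv2.INTER_CUBIC))
```

```text
(no output)
```

View pics/c6.png

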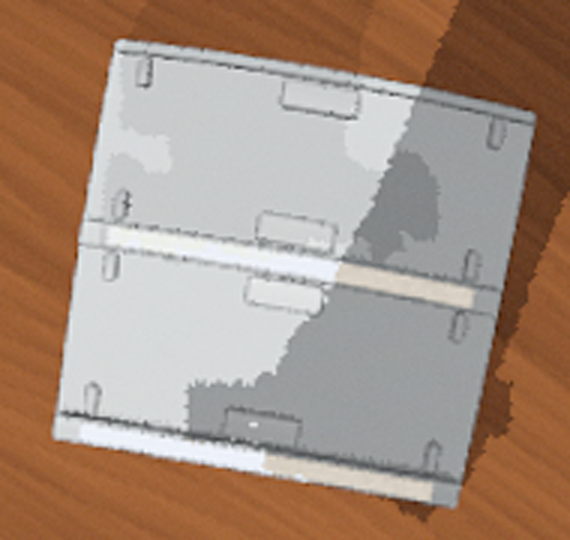

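Run:
```python
from h import *
d=np.load("w6.npz");p=dict(R=d["R"],t=d["t"],camera_matrix=d["K"],wrist=True)
f=lambda u,v,z:onz(p,(210+u/3,30+v/3),z)[:2]
C=[f(57,438,.018),f(458,505,.018),f(535,118,.014),f(118,42,.014)]
for a,b in((0,1),(1,2),(2,3),(3,0)): 
    e=C[b]-C[a];print(np.round(C[a],4),np.linalg.norm(e).round(4),np.degrees(np.arctan2(e[1],e[0])).round(2))
# similarity fit: model corners
M=np.array([[.091,-.095],[.091,.095],[-.091,.095],[-.091,-.095]])
C=np.array(C);mc=C.mean(0);H=(M.T@(C-mc));th=np.arctan2(H[0,1]-H[1,0],H[0,0]+H[1,1]);R=np.array([[np.cos(th),-np.sin(th)],[np.sin(th),np.cos(th)]])
print("tray",mc.round(4),np.degrees(th).round(2), "resid mm",((C-mc-M@R.T)*1e3).round(1).tolist())
for n,u,z in(("stub N -y",(145,70),.014),("stub F -y",(120,205),.014),("mid N",(320,98),.014),("mid F",(297,230),.014),("N+y",(497,133),.014),("F+y",(472,267),.014),("2 N-y",(111,265),.014),("2 F-y",(93,398),.014),("2midN",(284,295),.014),("2midF",(262,424),.014),("2N+y",(458,327),.014),("2F+y",(433,455),.014),("midbar far edge L",(80,243),.018),("midbar far R",(494,312),.018),("midbar near L",(84,220),.018),("midbar near R",(498,290),.018)):
    print(n,((f(*u,z)-mc)@R*1e3).round(1))
```

```text
[ 0.6542 -0.327 ] 0.1839 114.94
[ 0.5767 -0.1603] 0.1773 -155.36
[ 0.4156 -0.2342] 0.185 -65.75
[ 0.4916 -0.4028] 0.1795 24.98
tray [ 0.5345 -0.2811] 24.7 resid mm [[-2.7, 2.3], [-0.8, -3.6], [3.4, -1.4], [0.0, 2.6]]
stub N -y [-78.5 -78.3]
stub F -y [-17.4 -78.8]
mid N [-77.4  -1.2]
mid F [-18.3  -0.7]
N+y [-77.7  76.8]
F+y [-16.9  77. ]
2 N-y [  9.4 -78.6]
2 F-y [ 69.6 -78.2]
2midN [10.6 -1.3]
2midF [68.6 -1.2]
2N+y [10.4 76.1]
2F+y [69.  76.7]
midbar far edge L [  1.6 -93. ]
midbar far R [ 0.6 89.7]
midbar near L [ -8.7 -92.8]
midbar near R [-9.3 89.5]
```

```bash
python3 -m pendant '[[[-0.0255,0.0558,0.006,0],[-0.0255,0.0558,0.006,0],[-0.0255,0.0558,0.006,0],[-0.0255,0.0558,0.006,0],[-0.0255,0.0558,0.006,0],[-0.0255,0.0558,0.006,0],[-0.0255,0.0558,0.006,0],[-0.0255,0.0558,0.006,0],[-0.0255,0.0558,0.006,0],[-0.0255,0.0558,0.006,0],[-0.0255,0.0558,0.006,0],[0,0,0,-0.072]]]' 62 40
python3 -m pendant '[[[0,0,0,-0.072],[0,0,0,0],[0,0,0,0]]]'
cat > cards.py <<'E'
from h import *
p=shot("wrist")
print(read_state()["qpos"].round(1),yaw())
def cards(z=.039):
    I=p["pixels"].astype(int)
    for d in regions_of(p,"card1"):
        c=max(cv2.findContours(d["region"].astype(np.uint8),0,1)[0],key=len)[:,0]
        X=np.array([onz(p,u,z)[:2] for u in c],np.float32)*1000
        (cx,cy),(w,h),a=cv2.minAreaRect(X)
        if w<h: a+=90
        print("card",d["conf"],d["extent"],"c",round(cx/1e3,4),round(cy/1e3,4),"wh",round(w,1),round(h,1),"ang",round(a%180,1))
cards()
cv2.imwrite("pics/last.png",p["pixels"][:,:,::-1])
E
python3 cards.py; python3 -c "
from h import *
go(.489,.2565,.06,231.4)"
```

```text
t: 17.7
tcp_pos: [0.4856, 0.2668, 0.25]
orientation: [179.9, 0.2, -136.0]
force: [-0.7, -0.1, 0.2]
finger_gap: 0.0618
grasp_force: 0.0
t: 18.0
tcp_pos: [0.4906, 0.258, 0.2487]
orientation: [-180.0, -0.0, -129.0]
force: [0.9, -0.2, 0.3]
finger_gap: 0.0617
grasp_force: 0.0
[ 19.6  34.6 -73.8 102.1  35.2  70.9  77. ] -129.01291851259182
card 0.6 [290.3, 144.0, 46.9, 60.1] c 0.4886 0.2547 wh 68.3 51.4 ang 50.8
card 0.56 [231.4, 204.3, 62.0, 48.6] c 0.5768 0.2653 wh 52.3 68.9 ang 140.4
tool shift units [0.0027 0.0014 0.2518] mm [  2.    1.1 188.8] spin units -0.0036
```

```bash
python3 -m pendant '[[[0.003,0.0007,0.04,-0.004],[0,0,0.05,0],[0,0,0.05,0],[0,0,0.04,0],[0,0,0.03,0],[0,0,0.02,0],[0,0,0.01,0],[0,0,0.004,0],[0,0,0.003,0],[0,0,0,0]]]'
python3 - <<'E'
from h import *
s=read_state();print(s["qpos"].round(1),s["force"],s["tcp_pos"])
p=shot("wrist","w7.png");I=p["pixels"][150:400,160:480,::-1];cv2.imwrite("pics/c7.png",cv2.resize(I,None,fx=2,fy=2))
E
```

```text
t: 19.1
tcp_pos: [0.4897, 0.2566, 0.0642]
orientation: [-180.0, 0.1, -128.4]
force: [0.3, -0.1, -0.4]
finger_gap: 0.0625
grasp_force: 0.0
[ 11.3  45.4 -61.2 111.4  49.9  54.8  66.6] [ 0.29441241 -0.14137325 -0.35982975] [0.48971592 0.25661062 0.06422149]
```

View pics/c7.png

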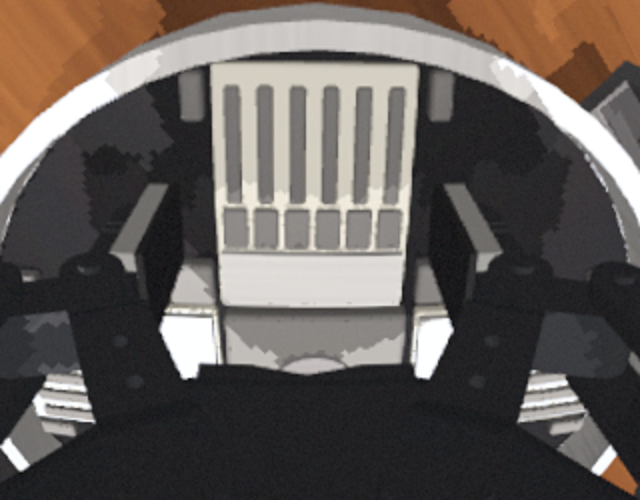

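```bash
python3 -m pendant '[[[0,0,0.004,0],[0,0,0.003,0],[0,0,0.002,0],[0,0,0,0],[0,0,0,0]]]'
python3 -m pendant '[[[0,0,0.002,0],[0,0,0.001,0],[0,0,0,0],[0,0,0,0]]]'
```

```text
t: 19.65
tcp_pos: [0.4893, 0.2564, 0.0568]
orientation: [-180.0, -0.0, -128.4]
force: [0.8, 0.6, 0.7]
finger_gap: 0.062
grasp_force: 0.0
t: 20.05
tcp_pos: [0.4893, 0.2564, 0.0545]
orientation: [-180.0, -0.0, -128.4]
force: [0.8, 0.2, 1.0]
finger_gap: 0.0617
grasp_force: 0.0
```

```bash
python3 -m pendant '[[[0,0,0.002,0],[0,0,0.001,0],[0,0,0,0],[0,0,0,0]]]'
python3 -m pendant '[[[0,0,0.002,0],[0,0,0.001,0],[0,0,0,0],[0,0,0,0]]]'
```

```text
t: 20.45
tcp_pos: [0.4893, 0.2563, 0.0523]
orientation: [-180.0, -0.0, -128.4]
force: [0.7, 0.3, -0.1]
finger_gap: 0.0619
grasp_force: 0.0
t: 20.85
tcp_pos: [0.4893, 0.2564, 0.05]
orientation: [-180.0, -0.0, -128.4]
force: [-0.7, -0.9, -0.3]
finger_gap: 0.0623
grasp_force: 0.0
```

```bash
python3 -m pendant '[[[0,0,0.002,0],[0,0,0.001,0],[0,0,0,0],[0,0,0,0]]]'
python3 -m pendant '[[[0,0,0.002,0],[0,0,0.001,0],[0,0,0,0],[0,0,0,0]]]'
```

```text
t: 21.25
tcp_pos: [0.4894, 0.2565, 0.0485]
orientation: [-180.0, 0.0, -128.4]
force: [-0.8, -2.2, 6.4]
finger_gap: 0.0617
grasp_force: 3.1
t: 21.65
tcp_pos: [0.4894, 0.2566, 0.0484]
orientation: [-179.8, -0.0, -128.4]
force: [-3.4, -6.7, 23.2]
finger_gap: 0.0619
grasp_force: 11.6
```

```bash
python3 -m pendant '[[[0,0,-0.006,0],[0,0,0,0],[0,0,0,0]]]'
python3 -m pendant '[[[0,0,0,0],[0,0,0,0],[0,0,0,0],[0,0,0,0],[0,0,0,0]]]' 44 40
```

```text
t: 21.95
tcp_pos: [0.4893, 0.2562, 0.0498]
orientation: [-180.0, -0.0, -128.4]
force: [-0.4, -0.1, -0.1]
finger_gap: 0.0619
grasp_force: 0.0
t: 22.45
tcp_pos: [0.4895, 0.2571, 0.051]
orientation: [-180.0, 0.1, -128.4]
force: [-1.1, -0.8, 8.8]
finger_gap: 0.0507
grasp_force: 47.0
```

```bash
python3 -m pendant '[[[0,0,-0.02,0],[0,0,-0.04,0],[0,0,-0.05,0],[0,0,-0.05,0],[0.0387,-0.0442,0,0],[0.0387,-0.0442,0,0],[0.0387,-0.0442,0,0],[0.0387,-0.0442,0,0],[0.0387,-0.0442,0,0],[0.0387,-0.0442,0,0],[0.0387,-0.0442,0,0],[0.0387,-0.0442,0,0]]]'
python3 -m pendant '[[[0.0387,-0.0442,0,0],[0.0387,-0.0442,0,0],[0.0387,-0.0442,0,0],[0.0387,-0.0442,0,0],[0.0387,-0.0442,0,0],[0,0,0,0.058],[0,0,0,0.058],[0,0,0,0.058],[0,0,0,0.059],[0,0,0,0],[0,0,0,0]]]'
python3 - <<'E'
from h import *
p=shot("wrist","w8.png");go(.5908,-.3073,.0275,204.8);print(read_state()["qpos"].round(1))
E
```

```text
t: 23.65
tcp_pos: [0.5527, -0.0924, 0.1704]
orientation: [180.0, -0.0, -128.4]
force: [-0.2, 0.0, -0.1]
finger_gap: 0.0503
grasp_force: 41.9
t: 24.75
tcp_pos: [0.5924, -0.307, 0.1703]
orientation: [-180.0, -0.0, -155.0]
force: [-0.3, 0.1, 1.0]
finger_gap: 0.0508
grasp_force: 41.9
tool shift units [0.0021 0.0005 0.1902] mm [  1.6   0.4 142.7] spin units 0.0018
[ 62.4  45.8 -63.   91.4  42.9  70.  105.9]
```

View pics/w8.png

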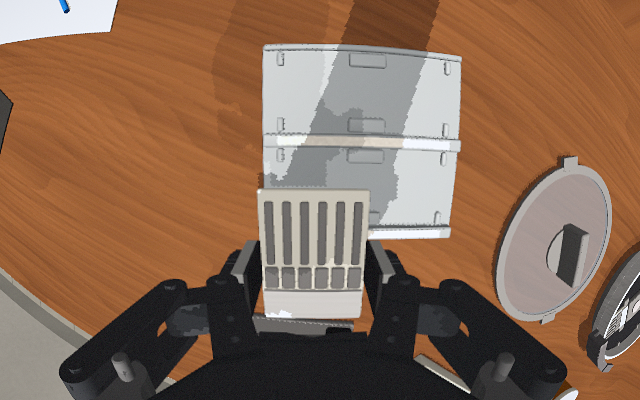

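Run:
```python
from h import *
p=shot("wrist")
mc=np.array([.5341,-.2823]);th=np.radians(24.8);R=np.array([[np.cos(th),-np.sin(th)],[np.sin(th),np.cos(th)]])
for n,u,m in(("midN",(367,60),(-77,0)),("midF",(366,125),(-17,0)),("N-y",(280,58),(-77,-78)),("F-y",(279,125),(-17,-78)),("N+y",(447,68),(-77,78)),("F+y",(446,130),(-17,78)),("2N-y",(279,155),(11,-78)),("2mid",(365,157),(11,0)),("2N+y",(446,157),(11,78))):
    print(n,((onz(p,u,.014)[:2]-mc)@R*1e3).round(1),m)
# card in hand: near end corners and far end corners
s=read_state();zc=s["tcp_pos"][2]-.0115
X=[onz(p,u,zc)[:2] for u in((259,190),(368,190),(362,316),(265,318))]
X=np.array(X);c=X.mean(0);print("card c",c.round(4),"tcp",s["tcp_pos"],[round(float(np.linalg.norm(X[i]-X[(i+1)%4])),4) for i in range(4)])
d=X[2]+X[3]-X[0]-X[1];print(np.degrees(np.arctan2(d[1],d[0])),yaw())
```

```text
midN [-76.6  -1. ] (-77, 0)
midF [-17.2  -1.2] (-17, 0)
N-y [-77.4 -78.1] (-77, -78)
F-y [-16.5 -79.1] (-17, -78)
N+y [-76.2  76.6] (-77, 78)
F+y [-16.6  77.2] (-17, 78)
2N-y [ 10.7 -79.4] (11, -78)
2mid [12.  -1.3] (11, 0)
2N+y [ 9.4 79.1] (11, 78)
card c [ 0.5925 -0.3087] tcp [ 0.59239987 -0.30697908  0.17003586] [0.0487, 0.0689, 0.0518, 0.0703]
25.05141672548047 -155.0190038732864
```

```bash
python3 -m pendant '[[[0,0,0.04,0],[0,0,0.05,0],[0,0,0.04,0],[0,0,0.03,0],[0,0,0.015,0],[0,0,0.008,0],[0,0,0.003,0],[0,0,0,0],[0,0,0,0]]]'
```

```text
t: 25.75
tcp_pos: [0.5932, -0.3072, 0.0319]
orientation: [-179.9, 0.1, -155.1]
force: [-0.1, -0.2, -1.2]
finger_gap: 0.0506
grasp_force: 42.0
```

```bash
python3 -m pendant '[[[0,0,0.002,0],[0,0,0.001,0],[0,0,0,0],[0,0,0,0]]]'
```

```text
t: 26.15
tcp_pos: [0.5925, -0.3071, 0.0284]
orientation: [-180.0, 0.0, -155.1]
force: [-0.0, -0.1, 0.2]
finger_gap: 0.0509
grasp_force: 42.0
```

```bash
python3 -m pendant '[[[0,0,0.0015,0],[0,0,0,0],[-0.0015,0,0,0],[-0.0015,0,0,0],[0,0,0,0]]]'
```

```text
t: 26.65
tcp_pos: [0.5936, -0.3066, 0.0271]
orientation: [180.0, -0.2, -155.1]
force: [-4.3, -1.4, 2.7]
finger_gap: 0.0507
grasp_force: 43.5
```

```bash
python3 -m pendant '[[[0,0,0,0],[0,0,0,0],[0,0,0,0],[0,0,-0.02,0],[0,0,-0.06,0],[0,0,-0.06,0],[0,0,-0.06,0],[0,0,-0.06,0],[-0.0153,0.0569,0,0],[-0.0153,0.0569,0,0],[-0.0153,0.0569,0,0],[0,0,0,0]]]' 62
python3 - <<'E'
from h import *
t=shot("wrist","w9.png")
E
python3 -m pendant '[[[-0.0153,0.0569,0,0],[-0.0153,0.0569,0,0],[-0.0153,0.0569,0,0],[-0.0153,0.0569,0,0],[-0.0153,0.0569,0,0],[-0.0153,0.0569,0,0],[-0.0153,0.0569,0,0],[-0.0153,0.0569,0,0],[-0.0153,0.0569,0,0],[-0.0153,0.0569,0,0],[-0.0153,0.0569,0,0],[-0.0153,0.0569,0,0]]]'
python3 -m pendant '[[[0,0,0,0.069],[0,0,0,0.069],[0,0,0,0.069],[0,0,0,0.069],[0,0,0,0.069],[0,0,0,0.069],[0,0,0,0.069],[0,0,0,0.069],[0,0,0,0],[0,0,0,0]]]'
python3 cards.py; python3 -c "
from h import *
go(.4788,.3464,.0502,141.4)"
```

```text
t: 27.85
tcp_pos: [0.5711, -0.167, 0.2248]
orientation: [180.0, 0.1, -154.4]
force: [0.3, 0.3, -0.0]
finger_gap: 0.0619
grasp_force: 0.0
t: 29.1
tcp_pos: [0.4822, 0.3482, 0.2228]
orientation: [-180.0, 0.1, -155.2]
force: [1.0, 0.1, -0.3]
finger_gap: 0.0622
grasp_force: 0.0
t: 30.1
tcp_pos: [0.482, 0.3469, 0.2227]
orientation: [180.0, 0.0, 141.7]
force: [-0.1, -1.0, 1.0]
finger_gap: 0.0622
grasp_force: 0.0
[ -3.9  28.9 -49.5  99.3  24.3  63.1  -9.3] 141.73527670983563
card 0.79 [281.8, 142.6, 52.1, 69.2] c 0.4768 0.3459 wh 51.2 71.5 ang 142.7
card 0.73 [286.2, 259.2, 48.4, 56.3] c 0.5769 0.2676 wh 50.8 68.7 ang 142.0
tool shift units [ 0.0026 -0.003   0.2295] mm [  1.9  -2.3 172.1] spin units 0.0027
```

View pics/w9.png

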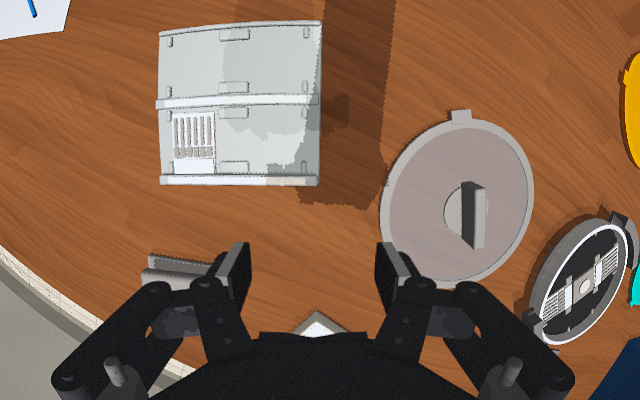

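```bash
python3 -m pendant '[[[0.003,-0.0033,0.04,0.002],[0,0,0.05,0],[0,0,0.05,0],[0,0,0.04,0],[0,0,0.025,0],[0,0,0.01,0],[0,0,0.008,0],[0,0,0.003,0],[0,0,0,0],[0,0,0,0]]]'
```

```text
t: 31.2
tcp_pos: [0.4785, 0.3469, 0.0536]
orientation: [179.9, 0.0, 141.4]
force: [-0.4, 0.2, 0.6]
finger_gap: 0.0619
grasp_force: 0.0
```

```bash
python3 -m pendant '[[[0,0,0.002,0],[0,0,0.0025,0],[0,0,0,0],[0,0,0,0]]]'
python3 -m pendant '[[[0,0,0,0],[0,0,0,0],[0,0,0,0],[0,0,0,0],[0,0,0,0]]]' 44 40
python3 -m pendant '[[[0,0,-0.02,0],[0,0,-0.04,0],[0,0,-0.05,0],[0,0,-0.05,0],[0,0,0,0],[0,0,0,0]]]'
python3 - <<'E'
from h import *
print(read_state()["qpos"].round(1))
go(.5529,-.2248,.17,204.8)
E
```

```text
t: 31.6
tcp_pos: [0.478, 0.3464, 0.0493]
orientation: [-180.0, 0.0, 141.4]
force: [-0.6, 0.6, 0.8]
finger_gap: 0.0617
grasp_force: 0.0
t: 32.1
tcp_pos: [0.4788, 0.3475, 0.0511]
orientation: [179.9, 0.1, 141.4]
force: [-0.6, -0.1, 8.6]
finger_gap: 0.0508
grasp_force: 46.4
t: 32.7
tcp_pos: [0.4783, 0.3465, 0.1705]
orientation: [179.9, 0.1, 141.4]
force: [-0.8, 0.2, -0.5]
finger_gap: 0.0506
grasp_force: 41.9
[ -5.5  31.7 -47.6 102.7  27.4  57.7 -12.5]
tool shift units [-5.531e-01 -5.332e-01  4.000e-04] mm [-4.148e+02 -3.999e+02  3.000e-01] spin units -0.5534
```

```bash
python3 -m pendant '[[[-0.0425,-0.041,0,0],[-0.0425,-0.041,0,0],[-0.0425,-0.041,0,0],[-0.0425,-0.041,0,0],[-0.0425,-0.041,0,0],[-0.0425,-0.041,0,0],[-0.0425,-0.041,0,0],[-0.0425,-0.041,0,0],[-0.0425,-0.041,0,0],[-0.0425,-0.041,0,0],[-0.0425,-0.041,0,0],[-0.0425,-0.041,0,0]]]'
python3 -m pendant '[[[-0.0425,-0.041,0,0],[0,0,0,-0.069],[0,0,0,-0.069],[0,0,0,-0.069],[0,0,0,-0.069],[0,0,0,-0.069],[0,0,0,-0.069],[0,0,0,-0.069],[0,0,0,-0.07],[0,0,0,0],[0,0,0,0]]]'
cat > held.py <<'E'
from h import *
import sys
bx,by,by_yaw=map(float,sys.argv[1:4])
p=shot("wrist","held.png");s=read_state();zc=s["tcp_pos"][2]-.012
for d in regions_of(p,"card1"):
    c=max(cv2.findContours(d["region"].astype(np.uint8),0,1)[0],key=len)[:,0]
    X=np.array([onz(p,u,zc)[:2] for u in c],np.float32)*1000;(cx,cy),(w,h),a=cv2.minAreaRect(X)
    print("card",d["conf"],d["extent"],"rel TCP mm",(np.array([cx,cy])-s["tcp_pos"][:2]*1e3).round(1),round(w,1),round(h,1),round(a%90,1))
print(s["qpos"].round(1),yaw());go(bx,by,.030,by_yaw)
E
python3 held.py .553 -.2234 204.8
```

```text
t: 33.9
tcp_pos: [0.5455, -0.1824, 0.1678]
orientation: [-179.9, -0.2, 141.4]
force: [0.2, 1.0, -0.6]
finger_gap: 0.0509
grasp_force: 41.9
t: 35.0
tcp_pos: [0.5517, -0.2245, 0.1681]
orientation: [179.9, -0.1, -155.4]
force: [-0.1, -0.8, -0.5]
finger_gap: 0.0506
grasp_force: 41.9
card 0.93 [189.3, 158.1, 55.8, 71.7] rel TCP mm [-11.7 -56.1] 33.5 25.6 24.2
card 0.7 [575.5, 315.7, 26.4, 40.7] rel TCP mm [-17.8 245.2] 31.3 30.8 47.8
card 0.68 [254.3, 184.3, 115.8, 130.0] rel TCP mm [-1.7 -2.9] 70.8 50.9 25.7
[ 59.3  37.6 -59.6 101.6  36.4  62.5 101.6] -155.3388998034721
tool shift units [-0.0018  0.0006  0.185 ] mm [ -1.4   0.5 138.8] spin units -0.0012
```

```bash
python3 -m pendant '[[[-0.002,0.0016,0.04,0],[0,0,0.05,0],[0,0,0.04,0],[0,0,0.025,0],[0,0,0.015,0],[0,0,0.008,0],[0,0,0.003,0],[0,0,0.003,0],[0,0,0,0],[0,0,0,0]]]'
```

```text
t: 36.1
tcp_pos: [0.5537, -0.2229, 0.032]
orientation: [-179.9, 0.0, -155.2]
force: [0.5, -0.3, -0.1]
finger_gap: 0.0504
grasp_force: 41.9
```

```bash
python3 -m pendant '[[[0,0,0.002,0],[0,0,0.002,0],[0,0,0.002,0],[0,0,0,0],[0,0,0,0]]]'
python3 -m pendant '[[[-0.0015,0,0,0],[-0.0015,0,0,0],[0,0,0,0]]]'
```

```text
t: 36.6
tcp_pos: [0.5534, -0.2228, 0.0271]
orientation: [-180.0, -0.0, -155.2]
force: [-0.6, 0.5, 4.0]
finger_gap: 0.0507
grasp_force: 44.0
t: 36.9
tcp_pos: [0.5545, -0.2224, 0.0271]
orientation: [-180.0, -0.2, -155.3]
force: [-3.6, -1.4, 6.0]
finger_gap: 0.0509
grasp_force: 45.2
```

```bash
python3 -m pendant '[[[0,0,0,0],[0,0,0,0],[0,0,0,0],[0,0,-0.02,0],[0,0,-0.06,0],[0,0,-0.06,0],[0,0,-0.06,0],[0,0,-0.06,0],[-0.0275,0.0527,0,0],[-0.0275,0.0527,0,0],[-0.0275,0.0527,0,0],[-0.0275,0.0527,0,0]]]' 62
python3 -m pendant '[[[-0.0275,0.0527,0,0],[-0.0275,0.0527,0,0],[-0.0275,0.0527,0,0],[-0.0275,0.0527,0,0],[-0.0275,0.0527,0,0],[-0.0275,0.0527,0,0],[-0.0275,0.0527,0,0],[0,0,0,0.069],[0,0,0,0.069],[0,0,0,0.069],[0,0,0,0.069],[0,0,0,0.069]]]'
python3 -m pendant '[[[0,0,0,0.069],[0,0,0,0.069],[0,0,0,0.069],[0,0,0,0],[0,0,0,0]]]'
python3 cards.py; python3 -c "
from h import *
go(.5786,.2668,.0502,141.4)"
```

```text
t: 38.1
tcp_pos: [0.5639, -0.0418, 0.2231]
orientation: [-179.9, 0.1, -155.2]
force: [0.5, 0.2, -0.2]
finger_gap: 0.0622
grasp_force: 0.0
t: 39.3
tcp_pos: [0.5789, 0.2686, 0.2229]
orientation: [179.9, 0.0, 165.0]
force: [-0.5, -0.3, 0.4]
finger_gap: 0.062
grasp_force: 0.0
t: 39.8
tcp_pos: [0.579, 0.2684, 0.2225]
orientation: [180.0, 0.0, 141.7]
force: [0.2, -0.2, 0.2]
finger_gap: 0.062
grasp_force: 0.0
[  1.9  31.5 -44.2  93.4  23.7  64.9   3.4] 141.67635578046168
card 0.83 [286.7, 144.5, 51.1, 70.2] c 0.5771 0.2676 wh 51.6 69.4 ang 142.1
card 0.78 [73.5, 319.8, 21.9, 18.9] c 0.5319 -0.1845 wh 32.8 58.0 ang 90.6
tool shift units [-0.0006 -0.0019  0.2292] mm [ -0.5  -1.5 171.9] spin units 0.0021
```

```bash
python3 -m pendant '[[[0,-0.002,0.04,0.001],[0,0,0.05,0],[0,0,0.05,0],[0,0,0.04,0],[0,0,0.025,0],[0,0,0.01,0],[0,0,0.008,0],[0,0,0.003,0],[0,0,0,0],[0,0,0,0]]]'
python3 -m pendant '[[[0,0,0.002,0],[0,0,0.0025,0],[0,0,0,0],[0,0,0,0]]]'
python3 -m pendant '[[[0,0,0,0],[0,0,0,0],[0,0,0,0],[0,0,0,0],[0,0,0,0]]]' 44 40
python3 -m pendant '[[[0,0,-0.02,0],[0,0,-0.04,0],[0,0,-0.05,0],[0,0,-0.05,0],[0,0,0,0],[0,0,0,0]]]'
python3 - <<'E'
from h import *
print(read_state()["qpos"].round(1))
go(.473,-.260,.17,24.8)
E
```

```text
t: 40.9
tcp_pos: [0.5789, 0.2673, 0.0534]
orientation: [179.9, 0.1, 141.4]
force: [-0.4, -0.9, 0.7]
finger_gap: 0.0623
grasp_force: 0.0
t: 41.3
tcp_pos: [0.5783, 0.2668, 0.0489]
orientation: [-180.0, 0.0, 141.4]
force: [-2.1, 0.9, 0.9]
finger_gap: 0.0622
grasp_force: 0.0
t: 41.8
tcp_pos: [0.5793, 0.2678, 0.0511]
orientation: [179.9, 0.1, 141.4]
force: [0.3, -0.3, 9.2]
finger_gap: 0.0506
grasp_force: 46.7
t: 42.4
tcp_pos: [0.5785, 0.2669, 0.1702]
orientation: [179.9, 0.1, 141.4]
force: [0.3, -0.4, -0.7]
finger_gap: 0.0505
grasp_force: 41.9
[  0.9  34.3 -42.6  96.4  26.3  59.6   1.1]
tool shift units [-3.285e-01 -6.368e-01 -3.000e-04] mm [-2.463e+02 -4.776e+02 -2.000e-01] spin units 1.0175
```

```bash
python3 -m pendant '[[[-0.0274,-0.0531,0,0],[-0.0274,-0.0531,0,0],[-0.0274,-0.0531,0,0],[-0.0274,-0.0531,0,0],[-0.0274,-0.0531,0,0],[-0.0274,-0.0531,0,0],[-0.0274,-0.0531,0,0],[-0.0274,-0.0531,0,0],[-0.0274,-0.0531,0,0],[-0.0274,-0.0531,0,0],[-0.0274,-0.0531,0,0],[-0.0274,-0.0531,0,0]]]'
python3 -m pendant '[[[0,0,0,0.0727],[0,0,0,0.0727],[0,0,0,0.0727],[0,0,0,0.0727],[0,0,0,0.0727],[0,0,0,0.0727],[0,0,0,0.0727],[0,0,0,0.0727],[0,0,0,0.0727],[0,0,0,0.0727],[0,0,0,0.0727],[0,0,0,0.0727]]]'
python3 -m pendant '[[[0,0,0,0.0727],[0,0,0,0.0727],[0,0,0,0],[0,0,0,0]]]'
python3 held.py .4732 -.2603 24.8
```

```text
t: 43.6
tcp_pos: [0.471, -0.262, 0.1676]
orientation: [-180.0, -0.2, 141.4]
force: [0.4, 0.1, 1.0]
finger_gap: 0.0505
grasp_force: 41.9
t: 44.8
tcp_pos: [0.4716, -0.2602, 0.1674]
orientation: [-179.8, 0.1, 41.1]
force: [-0.1, -0.0, -0.3]
finger_gap: 0.0508
grasp_force: 41.9
t: 45.2
tcp_pos: [0.4722, -0.2602, 0.168]
orientation: [-179.9, 0.1, 24.9]
force: [0.3, -0.8, -0.5]
finger_gap: 0.0507
grasp_force: 41.9
card 0.92 [283.6, 55.0, 60.6, 75.7] rel TCP mm [73.  31.5] 33.1 25.0 25.1
card 0.77 [256.1, 183.1, 114.5, 133.4] rel TCP mm [4.8 0.3] 69.8 51.1 25.8
card 0.61 [385.5, 55.3, 58.5, 81.2] rel TCP mm [92.1 -8.7] 34.5 25.9 25.0
[ 37.2  20.6 -16.  110.7   7.3  49.7 -47.6] 24.885780363563043
tool shift units [0.001  0.0006 0.1845] mm [  0.8   0.4 138.4] spin units 0.0007
```

```bash
python3 -m pendant '[[[0,0,0.04,0],[0,0,0.05,0],[0,0,0.04,0],[0,0,0.025,0],[0,0,0.015,0],[0,0,0.008,0],[0,0,0.003,0],[0,0,0.003,0],[0,0,0,0],[0,0,0,0]]]'
python3 -m pendant '[[[0,0,0.002,0],[0,0,0.002,0],[0,0,0,0],[0,0,0,0]]]'
```

```text
t: 46.3
tcp_pos: [0.4726, -0.261, 0.0314]
orientation: [180.0, 0.0, 24.7]
force: [-2.3, -0.6, -1.4]
finger_gap: 0.0507
grasp_force: 41.8
t: 46.7
tcp_pos: [0.4726, -0.2609, 0.0279]
orientation: [180.0, 0.0, 24.7]
force: [-3.7, -1.6, 0.7]
finger_gap: 0.0505
grasp_force: 42.0
```

```bash
python3 -m pendant '[[[0,0,0.0015,0],[0,0,0,0],[0,0,0,0]]]'
python3 -m pendant '[[[0,0,0,0],[0,0,0,0],[0,0,0,0],[0,0,-0.02,0],[0,0,-0.06,0],[0,0,-0.06,0],[0,0,-0.06,0],[0,0,-0.06,0],[0,0,0,0],[0,0,0,0]]]' 62
python3 - <<'E'
from h import *
p=shot("wrist","w10.png");print(read_state()["qpos"].round(1))
mc=np.array([.5345,-.2832]);th=np.radians(24.8);R=np.array([[np.cos(th),-np.sin(th)],[np.sin(th),np.cos(th)]])
for d in regions_of(p,"card1"):
    c=max(cv2.findContours(d["region"].astype(np.uint8),0,1)[0],key=len)[:,0]
    X=((np.array([onz(p,u,.015)[:2] for u in c])-mc)@R*1e3).astype(np.float32);print(d["conf"],d["extent"],[np.round(v,1) for v in cv2.minAreaRect(X)])
I=p["pixels"][:300,160:480,::-1];cv2.imwrite("pics/c10.png",cv2.resize(I,None,fx=2,fy=2))
c,=[d for d in boxes_of(shot("top"),"cover") if 1][:1];print(c)
q=shot("top")
for d in regions_of(q,"cover"):
    c=max(cv2.findContours(d["region"].astype(np.uint8),0,1)[0],key=len)[:,0]
    X=np.array([onz(q,u,.013)[:2] for u in c],np.float32)*1e3;print(d["conf"],cv2.minEnclosingCircle(X))
E
```

```text
t: 47.0
tcp_pos: [0.4725, -0.2608, 0.027]
orientation: [180.0, 0.0, 24.7]
force: [-4.6, -2.2, 4.2]
finger_gap: 0.0506
grasp_force: 44.2
t: 48.0
tcp_pos: [0.4736, -0.2603, 0.223]
orientation: [179.9, -0.1, 24.8]
force: [-0.8, 0.5, -0.3]
finger_gap: 0.0623
grasp_force: 0.0
[ 38.2  17.1 -16.9 107.7   5.9  56.1 -46.5]
0.98 [285.1, 66.5, 53.5, 64.2] [array([42. , 44.9]), array([69.8, 53.4]), np.float64(0.3)]
0.95 [372.7, 66.3, 49.6, 64.4] [array([ 43.5, -47.1]), array([52.4, 70.7]), np.float64(89.5)]
0.61 [286.8, 144.7, 53.2, 66.0] [array([-43. ,  44.3]), array([70.4, 54.3]), np.float64(1.0)]
{'extent': [108.1, 186.7, 74.5, 77.6], 'conf': 0.62}
0.79 ((384.5679931640625, 635.5751953125), 120.6877670288086)
0.78 ((555.801513671875, 10.333377838134766), 119.27645111083984)
0.75 ((180.71954345703125, 328.06207275390625), 119.8094711303711)
```

```bash
python3 -m pendant '[[[0.0356,-0.0325,-0.0114,0],[0.0356,-0.0325,-0.0114,0],[0.0356,-0.0325,-0.0114,0],[0.0356,-0.0325,-0.0114,0],[0.0356,-0.0325,-0.0114,0],[0.0356,-0.0325,-0.0114,0],[0.0356,-0.0325,-0.0114,0],[0.0356,-0.0325,-0.0114,0],[0.0356,-0.0325,-0.0114,0],[0,0,0,-0.072],[0,0,0,-0.072],[0,0,0,-0.072]]]' 80
python3 -m pendant '[[[0,0,0,-0.072],[0,0,0,-0.072],[0,0,0,-0.072],[0,0,0,-0.072],[0,0,0,-0.072],[0,0,0,-0.072],[0,0,0,-0.072],[0,0,0,-0.072],[0,0,0,-0.072],[0,0,0,-0.072],[0,0,0,-0.072],[0,0,0,-0.072]]]'
python3 -m pendant '[[[0,0,0,-0.072],[0,0,0,-0.072],[0,0,0,-0.072],[0,0,0,-0.072],[0,0,0,-0.072],[0,0,0,-0.072],[0,0,0,-0.072],[0,0,0,-0.072],[0,0,0,0],[0,0,0,0]]]'
cat > cov.py <<'E'
from h import *
from scipy.optimize import least_squares
p=shot("wrist","w11.png");print(yaw(),read_state()["tcp_pos"].round(4),read_state()["qpos"].round(1))
I=p["pixels"]
for d in regions_of(p,"cover")[:3]:
    c=max(cv2.findContours(d["region"].astype(np.uint8),0,1)[0],key=len)[:,0]
    for z in(.013,.008):
        X=np.array([onz(p,u,z)[:2] for u in c])
        s=least_squares(lambda v:np.hypot(X[:,0]-v[0],X[:,1]-v[1])-v[2],[X[:,0].mean(),X[:,1].mean(),.11],loss="soft_l1",f_scale=.001).x
        r=np.hypot(*(X-s[:2]).T);far=X[r>s[2]+.006]-s[:2]
        a=np.degrees(np.arctan2(far[:,1],far[:,0]))%180 if len(far) else []
        print(d["conf"],d["extent"],z,s.round(4),len(far),"tab dir mod180",np.degrees(np.angle(np.exp(2j*np.radians(a)).mean())/2)%180 if len(far) else None)
cv2.imwrite("pics/c11.png",cv2.resize(I[0:260,190:470,::-1],None,fx=2.3,fy=2.3,interpolation=cv2.INTER_CUBIC))
E
python3 cov.py
```

```text
t: 49.5
tcp_pos: [0.599, 0.0399, 0.2976]
orientation: [-179.9, 0.1, 49.9]
force: [0.0, -0.7, 0.3]
finger_gap: 0.0801
grasp_force: 0.0
t: 50.7
tcp_pos: [0.599, 0.0392, 0.2978]
orientation: [-180.0, -0.1, 148.9]
force: [-0.6, 0.7, -0.7]
finger_gap: 0.0802
grasp_force: 0.0
t: 51.7
tcp_pos: [0.5991, 0.0392, 0.2981]
orientation: [179.9, -0.0, -145.6]
force: [-0.4, 0.3, -0.1]
finger_gap: 0.0805
grasp_force: 0.0
-145.62261270980682 [0.5991 0.0392 0.2983] [ 36.6  31.3 -64.8  92.7  29.1  74.9  91.5]
0.61 [539.4, 9.6, 77.5, 127.4] 0.013 [0.1802 0.3242 0.1116] 26 tab dir mod180 95.8890697489928
0.61 [539.4, 9.6, 77.5, 127.4] 0.008 [0.1757 0.3282 0.113 ] 27 tab dir mod180 95.63224588470817
0.61 [106.9, 16.4, 33.0, 49.6] 0.013 [ 0.5941 -0.3075  0.0349] 12 tab dir mod180 24.385064608742464
0.61 [106.9, 16.4, 33.0, 49.6] 0.008 [ 0.5947 -0.3113  0.0353] 13 tab dir mod180 15.908860238285346
0.6 [228.6, 33.8, 171.0, 183.3] 0.013 [0.5538 0.0104 0.1114] 42 tab dir mod180 34.757365375292366
0.6 [228.6, 33.8, 171.0, 183.3] 0.008 [0.5539 0.0105 0.1128] 42 tab dir mod180 34.75736707200846
```

View pics/c11.png

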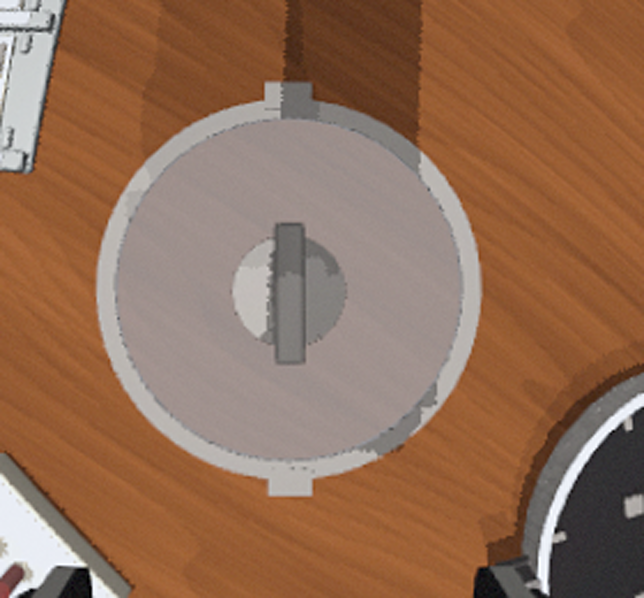

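```bash
python3 -m pendant '[[[0.036,0.0025,0,0],[0.0355,0,0,0],[0,0,0.05,0],[0,0,0.06,0],[0,0,0.06,0],[0,0,0.06,0],[0,0,0.05,0],[0,0,0.03,0],[0,0,0.015,0],[0,0,0.011,0],[0,0,0,0],[0,0,0,0]]]' 60
python3 - <<'E'
from h import *
p=shot("wrist");c=onz(p,(316.1,127.4),.053);print(read_state()["qpos"].round(1));go(.5538,.0104,.045,214.7)
E
```

```text
t: 53.0
tcp_pos: [0.5547, 0.0107, 0.0479]
orientation: [-179.9, 0.1, -145.5]
force: [-0.0, -0.0, -0.4]
finger_gap: 0.0604
grasp_force: 0.0
[ 32.7  42.5 -52.5 111.8  45.4  48.9  79.7]
tool shift units [0.0014 0.0004 0.004 ] mm [1.  0.3 3. ] spin units -0.0016
```

```bash
python3 -m pendant '[[[0.001,0,0.003,0],[0,0,0,0],[0,0,0,0],[0,0,0,0],[0,0,0,0],[0,0,0,0],[0,0,0,0],[0,0,0,0]]]' 5 60
python3 -m pendant '[[[0,0,-0.01,0],[0,0,-0.02,0],[0,0,-0.04,0],[0,0,-0.05,0],[0,0,-0.05,0],[0,0,-0.05,0],[0,0,0,0],[0,0,0,0]]]'
python3 - <<'E'
from h import *
print(read_state()["qpos"].round(1));go(.5288,.3065,.209,231.4)
E
```

```text
t: 53.85
tcp_pos: [0.5535, 0.0103, 0.045]
orientation: [-180.0, 0.0, -145.5]
force: [-1.6, -0.9, 5.3]
finger_gap: 0.0152
grasp_force: 59.6
t: 54.65
tcp_pos: [0.5532, 0.0099, 0.2104]
orientation: [-179.9, 0.0, -145.5]
force: [-0.2, -1.0, -3.8]
finger_gap: 0.0149
grasp_force: 58.8
[ 41.   31.7 -63.6 105.   31.8  63.5  90.4]
tool shift units [-0.1973  0.3443  0.0014] mm [-148.   258.2    1.1] spin units -0.1474
```

```bash
python3 -m pendant '[[[-0.0219,0.0383,0,0],[-0.0219,0.0383,0,0],[-0.0219,0.0383,0,0],[-0.0219,0.0383,0,0],[-0.0219,0.0383,0,0],[-0.0219,0.0383,0,0],[-0.0219,0.0383,0,0],[-0.0219,0.0383,0,0],[-0.0219,0.0383,0,0],[0,0,0,-0.0737],[0,0,0,-0.0737],[0,0,0,0]]]'
python3 -m pendant '[[[0,0,0,0],[0,0,0,0]]]'
cat > hc.py <<'E'
from h import *
from scipy.optimize import least_squares
p=shot("wrist","hc.png");s=read_state();T=s["tcp_pos"];print(s["qpos"].round(1),T.round(4),yaw(),s["finger_gap"])
def fit(X,r0):
    v=least_squares(lambda v:np.hypot(X[:,0]-v[0],X[:,1]-v[1])-v[2],[T[0],T[1],r0],loss="soft_l1",f_scale=.001).x;return v.round(4)
for n in("cover","rotor"):
  for d in regions_of(p,n)[:3]:
    c=max(cv2.findContours(d["region"].astype(np.uint8),0,1)[0],key=len)[:,0]
    c=c[c[:,1]<230]
    if len(c)<20: continue
    for z in(T[2]-.045+.013,.052):
        X=np.array([onz(p,u,z)[:2] for u in c]);print(n,d["conf"],d["extent"],round(z,3),fit(X,.111))
go(.5288,.3065,.11,231.4)
E
python3 hc.py
```

```text
t: 55.85
tcp_pos: [0.5276, 0.3063, 0.2072]
orientation: [179.9, -0.2, -128.5]
force: [-0.5, 0.2, -2.6]
finger_gap: 0.0154
grasp_force: 59.2
t: 56.05
tcp_pos: [0.5284, 0.3062, 0.2088]
orientation: [180.0, -0.1, -128.7]
force: [-0.8, 0.6, -1.7]
finger_gap: 0.015
grasp_force: 59.2
[  8.5  37.8 -63.5  97.3  36.3  68.2  76.8] [0.5285 0.3063 0.2091] -128.69853117584725 0.015053873284937007
cover 0.92 [468.9, 224.1, 115.2, 117.5] 0.177 [0.4401 0.4355 0.0552]
cover 0.92 [468.9, 224.1, 115.2, 117.5] 0.052 [-345.6294 -387.5007  519.8528]
cover 0.75 [125.8, 14.2, 373.4, 323.0] 0.177 [0.5296 0.304  0.1105]
cover 0.75 [125.8, 14.2, 373.4, 323.0] 0.052 [0.5648 0.3479 0.201 ]
cover 0.74 [468.1, 0.0, 124.6, 117.4] 0.177 [0.3415 0.2935 0.05  ]
cover 0.74 [468.1, 0.0, 124.6, 117.4] 0.052 [0.2225 0.3278 0.0912]
tool shift units [-0.0002 -0.0002  0.1326] mm [-0.1 -0.2 99.4] spin units -0.0005
```

```bash
python3 -m pendant '[[[0,0,0.04,0],[0,0,0.04,0],[0,0,0.03,0],[0,0,0.02,0],[0,0,0.01,0],[0,0,0.005,0],[0,0,0,0],[0,0,0,0]]]'
python3 -m pendant '[[[0,0,0.003,0],[0,0,0.002,0],[0,0,0,0],[0,0,0,0]]]'
```

```text
t: 57.0
tcp_pos: [0.5288, 0.3073, 0.1017]
orientation: [-180.0, 0.1, -128.6]
force: [0.1, -0.2, -2.9]
finger_gap: 0.0151
grasp_force: 59.2
t: 57.4
tcp_pos: [0.5288, 0.3068, 0.0971]
orientation: [-180.0, 0.0, -128.6]
force: [-0.1, -0.2, -1.9]
finger_gap: 0.0153
grasp_force: 59.2
```

```bash
python3 -m pendant '[[[0,0,0.002,0],[0,0,0.002,0],[0,0,0,0],[0,0,0,0]]]'
python3 -m pendant '[[[0,0,0.002,0],[0,0,0.002,0],[0,0,0.002,0],[0,0,0,0],[0,0,0,0]]]'
```

```text
t: 57.8
tcp_pos: [0.5286, 0.3068, 0.0939]
orientation: [-180.0, -0.0, -128.6]
force: [-0.5, 0.1, -2.8]
finger_gap: 0.0154
grasp_force: 59.2
t: 58.3
tcp_pos: [0.5285, 0.3069, 0.0894]
orientation: [-180.0, -0.0, -128.6]
force: [-0.4, 1.5, -2.1]
finger_gap: 0.0149
grasp_force: 59.2
```

```bash
python3 -m pendant '[[[0,0,0.001,0],[0,0,0.001,0],[0,0,0,0],[0,0,0,0]]]'
```

```text
t: 58.7
tcp_pos: [0.5286, 0.307, 0.089]
orientation: [-180.0, 0.0, -128.6]
force: [-1.7, -1.9, 4.8]
finger_gap: 0.0151
grasp_force: 60.3
```

```bash
python3 -m pendant '[[[0,0,0,0.045],[0,0,0,0.045],[0,0,0,0.045],[0,0,0,0.045],[0,0,0,0.045],[0,0,0,0.045],[0,0,0,0.045],[0,0,0,0.045],[0,0,0,0.045],[0,0,0,0.045],[0,0,0,0.045],[0,0,0,0.045]]]'
python3 -m pendant '[[[0,0,0,0.04],[0,0,0,0.04],[0,0,0,0.04],[0,0,0,0.04],[0,0,0,0.03],[0,0,0,0.03],[0,0,0,0],[0,0,0,0]]]'
python3 -c "
from h import *
s=read_state();print(s['qpos'].round(1),s['torque'],yaw())"
```

```text
t: 59.9
tcp_pos: [0.5289, 0.308, 0.089]
orientation: [179.9, 0.1, 169.4]
force: [0.4, 1.3, 2.9]
finger_gap: 0.0154
grasp_force: 59.9
t: 60.7
tcp_pos: [0.5289, 0.3079, 0.089]
orientation: [179.9, -0.0, 144.3]
force: [-1.3, 1.0, 5.8]
finger_gap: 0.0149
grasp_force: 60.3
[ -7.4  36.8 -37.4 103.4  28.6  49.4  -4. ] [ 0.0616584   0.22975425 -0.38664083] 144.3482700069424
```

Commanded 143.5°; go on in small turns until the stop shows in the torque.

```bash
for i in 1; do python3 -m pendant '[[[0,0,0,0.012],[0,0,0,0.012],[0,0,0,0],[0,0,0,0]]]'; done
python3 -c "
from h import *
s=read_state();print(s['torque'],yaw())"
python3 -m pendant '[[[0,0,0,0.012],[0,0,0,0.012],[0,0,0,0],[0,0,0,0]]]'
python3 -c "
from h import *
s=read_state();print(s['torque'],yaw())"
```

```text
t: 61.1
tcp_pos: [0.5289, 0.3079, 0.0889]
orientation: [179.9, 0.0, 141.7]
force: [-0.5, 1.4, 6.6]
finger_gap: 0.0152
grasp_force: 60.4
[-0.04504354  0.19369906  0.11908719] 141.7207501473558
t: 61.5
tcp_pos: [0.5283, 0.3073, 0.089]
orientation: [180.0, 0.1, 139.2]
force: [-2.2, -1.1, 8.1]
finger_gap: 0.0154
grasp_force: 62.4
[-0.30552902  0.52155919  1.0176122 ] 139.21731496898363
```

```bash
python3 -m pendant '[[[0,0,0,0.015],[0,0,0,0.01],[0,0,0,0],[0,0,0,0]]]'
python3 -c "
from h import *
s=read_state();print(s['torque'],yaw())"
```

```text
t: 61.9
tcp_pos: [0.5277, 0.3065, 0.089]
orientation: [-179.9, 0.2, 136.5]
force: [-4.6, -4.2, 10.2]
finger_gap: 0.0155
grasp_force: 82.2
[-0.79251013  0.78167214  1.5036298 ] 136.47337869216176
```

```bash
python3 -m pendant '[[[0,0,0,0],[0,0,0,0],[0,0,0,0],[0,0,0,0],[0,0,0,0],[0,0,0,0],[0,0,-0.03,0],[0,0,-0.06,0],[0,0,-0.06,0],[0,0,-0.06,0],[0,0,-0.06,0],[0,0,-0.06,0]]]' 70
python3 -m pendant '[[[-0.05,0,-0.02,0],[-0.05,0,-0.02,0],[0,0,0,0],[0,0,0,0]]]'
python3 - <<'E'
from h import *
from scipy.optimize import least_squares
p=shot("wrist","w12.png");print(read_state()["tcp_pos"],yaw())
for n in("cover","cover_grip"):
  for d in regions_of(p,n)[:3]:
    c=max(cv2.findContours(d["region"].astype(np.uint8),0,1)[0],key=len)[:,0]
    X=np.array([onz(p,u,.057)[:2] for u in c]);v=least_squares(lambda v:np.hypot(X[:,0]-v[0],X[:,1]-v[1])-v[2],[*X.mean(0),.111],loss="soft_l1",f_scale=.001).x
    print(n,d["conf"],d["extent"],v.round(4))
u=proj(p,[[.5288,.3065,.097]])[0];a=np.array(u,int);print(a)
I=p["pixels"][max(0,a[1]-100):a[1]+100,a[0]-100:a[0]+100,::-1];cv2.imwrite("pics/c12.png",cv2.resize(I,None,fx=3,fy=3,interpolation=cv2.INTER_CUBIC))
# handle edge angle: rectify top plane z=.097 around the axis
g=np.arange(-50,51,.5)/1e3;xx,yy=np.meshgrid(g,g)
a0=np.radians(141.5);P=np.c_[(.5288+xx*np.cos(a0)-yy*np.sin(a0)).ravel(),(.3065+xx*np.sin(a0)+yy*np.cos(a0)).ravel(),np.full(xx.size,.097)]
m=proj(p,P).astype(np.float32).reshape(*xx.shape,2);r=cv2.remap(p["pixels"],m[...,0],m[...,1],1);cv2.imwrite("pics/rect.png",r[:,:,::-1])
L=cv2.createLineSegmentDetector().detect(cv2.cvtColor(r,cv2.COLOR_RGB2GRAY))[0][:,0]
for l in L:
    n=np.hypot(l[2]-l[0],l[3]-l[1])
    if n>60: print((l/2-50).round(1),n/2,np.degrees(np.arctan2(l[3]-l[1],l[2]-l[0])).round(2))
E
```

```text
t: 63.1
tcp_pos: [0.5282, 0.3067, 0.3375]
orientation: [180.0, 0.0, 136.0]
force: [1.2, 0.5, -0.6]
finger_gap: 0.0702
grasp_force: 0.0
t: 63.5
tcp_pos: [0.583, 0.2538, 0.3654]
orientation: [180.0, -0.0, 135.8]
force: [-0.3, -0.8, 0.8]
finger_gap: 0.07
grasp_force: 0.0
[0.58189558 0.25501777 0.36507269] 135.98008136006735
cover 0.85 [125.4, 0.0, 92.2, 27.3] [ 537.8425 -773.8071  942.4467]
cover 0.84 [233.4, 29.5, 157.9, 162.6] [0.5287 0.3051 0.1104]
cover_grip 0.82 [230.0, 29.4, 164.1, 159.9] [0.5285 0.3051 0.1111]
cover_grip 0.59 [125.1, 4.4, 93.4, 24.5] [  855.9173 -1189.0862  1465.1758]
[312 107]
[-34.7   8.1   3.5   7.2] 38.158794 -1.36
```

Run:
```python
from h import *
p=shot("wrist")
def rect(p,z,a,c=(.5288,.3065),h=60):
    g=np.arange(-h,h+.1,.25)/1e3;xx,yy=np.meshgrid(g,g);a=np.radians(a)
    P=np.c_[(c[0]+xx*np.cos(a)-yy*np.sin(a)).ravel(),(c[1]+xx*np.sin(a)+yy*np.cos(a)).ravel(),np.full(xx.size,z)]
    m=proj(p,P).astype(np.float32).reshape(*xx.shape,2);return cv2.remap(p["pixels"],m[...,0],m[...,1],cv2.INTER_CUBIC)
r=rect(p,.097,141.5)
for l in cv2.createLineSegmentDetector().detect(cv2.cvtColor(r,cv2.COLOR_RGB2GRAY))[0][:,0]:
    n=np.hypot(l[2]-l[0],l[3]-l[1])/4
    if n>22: print((l/4-60).round(1),n.round(0),np.degrees(np.arctan2(l[3]-l[1],l[2]-l[0])).round(2))
t=shot("top")
for k in("card1","tube_rack","stapler","pot","cover"): print(k,[(d["conf"],d["extent"]) for d in boxes_of(t,k)][:4])
```

```text
card1 [(0.84, [425.2, 164.6, 19.5, 27.7]), (0.83, [452.1, 150.5, 24.4, 27.9]), (0.65, [415.5, 148.6, 80.9, 75.4])]
tube_rack [(0.6, [351.5, 84.5, 46.9, 33.9])]
stapler [(0.27, [216.7, 148.3, 68.6, 69.9])]
pot [(0.6, [217.0, 145.1, 69.6, 71.2])]
cover [(0.88, [109.3, 185.5, 73.0, 80.1]), (0.82, [218.4, 146.0, 67.0, 74.1]), (0.6, [201.0, 262.2, 85.5, 81.2])]
```

Run:
```python
from h import *
p=shot("wrist")
g=np.arange(-45,45.1,.5)/1e3;xx,yy=np.meshgrid(g,g);G=cv2.cvtColor(p["pixels"],cv2.COLOR_RGB2GRAY)
for z,L,W,nm in((.097,.030,.010,"handle"),):
  best=[]
  for a in np.arange(132,152,.25):
    A=np.radians(a);P=np.c_[(.5288+xx*np.cos(A)-yy*np.sin(A)).ravel(),(.3065+xx*np.sin(A)+yy*np.cos(A)).ravel(),np.full(xx.size,z)]
    m=proj(p,P).astype(np.float32).reshape(*xx.shape,2);r=cv2.remap(G,m[...,0],m[...,1],1).astype(float)
    prof=r[:,abs(g)<L].mean(1)[abs(g)<.016]
    best.append((np.abs(np.diff(prof)).max(),np.square(np.diff(prof)).sum(),a))
  print(nm,sorted(best)[-4:],sorted(best,key=lambda b:b[1])[-4:])
# tabs: rays at radius .117 and z .057 vs angle
for base in(141.5,-38.5):
  A=np.radians(base+np.arange(-12,12.1,1));print(base,[int(cv2.remap(G,*[v.astype(np.float32).reshape(1,1) for v in proj(p,[[.5288+.119*np.cos(b),.3065+.119*np.sin(b),.052]])[0][:,None]],1)[0,0]) for b in A])
```

```text
handle [(np.float64(12.411764705882362), np.float64(917.9991526022174), np.float64(138.5)), (np.float64(12.64705882352942), np.float64(998.8852482169341), np.float64(139.25)), (np.float64(12.689075630252091), np.float64(955.974295600593), np.float64(138.75)), (np.float64(12.87394957983193), np.float64(983.8490219617258), np.float64(139.0))] [(np.float64(11.277310924369743), np.float64(980.2898100416635), np.float64(139.75)), (np.float64(12.87394957983193), np.float64(983.8490219617258), np.float64(139.0)), (np.float64(11.991596638655466), np.float64(995.7445095685335), np.float64(139.5)), (np.float64(12.64705882352942), np.float64(998.8852482169341), np.float64(139.25))]
141.5 [92, 80, 122, 139, 140, 129, 131, 133, 144, 142, 137, 131, 128, 123, 115, 110, 111, 102, 106, 116, 113, 121, 127, 122, 126]
-38.5 [105, 123, 142, 144, 145, 145, 145, 145, 145, 145, 145, 145, 147, 139, 133, 143, 139, 136, 138, 133, 142, 141, 138, 146, 141]
```

```bash
python3 -c "
from bench import *
print(job_done())"
```

```text
the job is handed in; nothing more can be done
None
```

The job is handed in: the three cards that were in the rotor lie flat and face up in bays 1, 2 and 3 with their foil ends against the label bars, and the cover is back on and turned clockwise to its stops. My last check from the top camera did not reliably find the stapler or the pot, but nothing in the moves or forces suggested that either was touched.

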